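# Unload the measured vials from a sample carousel and set it up for the reference reading

### The job

The measuring run is over: swing the reading head aside, turn the carousel by its pegs to bring the blue-capped vials out from under the hood one after another, and stand every one of them upright in a free cell of the white rack; the short white-capped vials stay in their bays. Then stand the tall reference vial in the bay with the orange collar, that bay turned exactly to the red index mark, and swing the reading head back so that its lens is centred over it. Tip no vial over, and leave the timer, the media bottle and the dishes where they are.

Things in the scene. Friction and masses are not known exactly. Their poses are not given: they have to be found in the camera images.
- carousel_base: fixed light-grey bench instrument, plinth 350 x 296 mm, 24 mm high. Origin on the bench under the turntable's axis; its own -x is its front, roughly towards the robot, y its left. A red arrow on the plinth in front of the turntable is the index mark. Behind the turntable a housing, 140 mm high
- turntable: free turntable, 250 mm across, no stops, light friction. Origin on its axis, 26 mm above the bench, z up; its x, y turn with it. Disc top at own z = 6 mm. Eight bays, 85 mm from the axis, every 45 degrees from its +x: collars 33 mm inside, 39 outside, 15 high; vials stand in them on the disc. The bay on +x has an orange collar, the others grey-blue
- turning_peg (a point): foot of one of eight upright steel pegs on the turntable, 10 mm thick, tops 72 mm above the bench, 115 mm from the axis, midway between bays: this one at 22.5 degrees from the turntable's +x, the others every 45 degrees. Push or pinch one to turn; keep a held peg within about 50 degrees of the front, so that the fingers clear the hood
- hood_edge (a point): middle of the front edge of the fixed clear hood over the rear of the turntable, 20 mm in front of the axis. The hood (roof, and side walls 138 mm either side) runs back from this edge, 280 mm wide, roof 101 to 104 mm above the bench; only bays in front of it can be reached
- orange_bay (a point): centre of the floor of the bay with the orange collar, on the turntable; empty at the start
- index_bay (a point): fixed point where the floor centre of a bay is when it faces the red index arrow exactly (85 mm in front of the axis, 32 mm above the bench)
- reader_arm (a joint): swivel of the reading head's arm, rad; 0 = lens exactly over the index position, grows clockwise seen from above, swinging the head out in front of the instrument, towards the robot and to the left. Range -0.1 to 1.3; light friction, stays where left. Near 0 the head blocks the index bay from above; past about 0.7 the bay is free
- lens (a point): lens on the underside of the reading head, 101 mm above the bench; head 40 mm in diameter, 106 to 146 mm above the bench, at the end of a 230 mm arm 20 mm wide, its top 124 mm above the bench
- reader_knob (a point): upright dark grip knob on the reading head, straight above the lens, 14 mm in diameter; this point lies in its upper part, 170 mm above the bench (its top is at 181 mm, its foot on the head at 146 mm)
- reader_pivot (a point): point on the swivel axis of the reading head, at the height of the knob point; the post under it is 28 mm thick, on the instrument's left, 126 mm high with the arm's hub
- vial_rack: loose smooth white plastic rack, 189 x 42 mm, 0.3 kg. Origin under its centre, long side along its own x. One row of five square cells, 27 mm inside, at its own x = -72, -36, 0, 36, 72 mm; cell floor 3 mm above the bench, walls 22 mm above the bench; empty at the start
- reference_vial: tall reference vial with a white cap, 27 mm in diameter, 62 mm high, cap 25 mm wide from 47 mm up; stands on the bench at first; origin at the centre of its underside, z up along the vial
- timer: bench timer lying on its back, 68 x 62 x 20 mm, bystander
- media_bottle_a: small glass media bottle with a blue cap, 56 mm across, 104 mm high, bystander
- petri_stack: stack of clear dishes, 90 mm across, 47 mm high, bystander
- blue_1: short measured vial with a blue cap, 23 mm in diameter, 45 mm high, cap 21 mm wide from 34 mm up, 22 g; two to four of them are present, in any bays of the turntable but the orange one; origin at the centre of its underside, z up along the vial
- blue_2: short measured vial with a blue cap, 23 mm in diameter, 45 mm high, cap 21 mm wide from 34 mm up, 22 g; two to four of them are present, in any bays of the turntable but the orange one; origin at the centre of its underside, z up along the vial
- blue_3: short measured vial with a blue cap, 23 mm in diameter, 45 mm high, cap 21 mm wide from 34 mm up, 22 g; two to four of them are present, in any bays of the turntable but the orange one; origin at the centre of its underside, z up along the vial
- blue_4: short measured vial with a blue cap, 23 mm in diameter, 45 mm high, cap 21 mm wide from 34 mm up, 22 g; two to four of them are present, in any bays of the turntable but the orange one; origin at the centre of its underside, z up along the vial
- white_1: short vial with a white cap, 23 mm in diameter, 45 mm high, still to be measured, in a bay of the turntable; origin at the centre of its underside, z up along the vial
- white_2: short vial with a white cap, 23 mm in diameter, 45 mm high, still to be measured, in a bay of the turntable; origin at the centre of its underside, z up along the vial

How it is judged:
At the end, for the whole second after the job is handed in: Blue-capped vials upright (0.3 rad) and still on the rack's floor, white-capped ones upright in bays; reference vial upright on the floor of the orange bay (6 mm from its centre), that bay within 8 mm of the index position, lens within 10 mm of the vial's axis seen from above (x of blue_1 in the frame of vial_rack between -0.092 and 0.092 m and y of blue_1 in the frame of vial_rack between -0.02 and 0.02 m and z of blue_1 in the frame of vial_rack between -0.002 and 0.012 m and angle between each of blue_1, blue_2, blue_3, blue_4's own z axis and vertical below 0.3 rad and linear speed of each of blue_1, blue_2, blue_3, blue_4, reference_vial below 0.02 m/s and x of blue_2 in the frame of vial_rack between -0.092 and 0.092 m and y of blue_2 in the frame of vial_rack between -0.02 and 0.02 m and z of blue_2 in the frame of vial_rack between -0.002 and 0.012 m and x of blue_3 in the frame of vial_rack between -0.092 and 0.092 m and y of blue_3 in the frame of vial_rack between -0.02 and 0.02 m and z of blue_3 in the frame of vial_rack between -0.002 and 0.012 m and x of blue_4 in the frame of vial_rack between -0.092 and 0.092 m and y of blue_4 in the frame of vial_rack between -0.02 and 0.02 m and z of blue_4 in the frame of vial_rack between -0.002 and 0.012 m and horizontal distance between white_1 and turntable between 0.077 and 0.093 m and z of white_1 in the frame of turntable between 0.001 and 0.012 m and angle between each of white_1, white_2's own z axis and vertical below 0.15 rad and horizontal distance between white_2 and turntable between 0.077 and 0.093 m and z of white_2 in the frame of turntable between 0.001 and 0.012 m and horizontal distance between reference_vial and orange_bay below 0.006 m and z of reference_vial in the frame of turntable between 0.001 and 0.012 m and angle between reference_vial's own z axis and vertical below 0.12 rad and horizontal distance between orange_bay and index_bay below 0.008 m and horizontal distance between lens and reference_vial below 0.01 m); the robot touches nothing.
It fails at once if a blue- or white-capped vial is knocked over (angle between any of blue_1, blue_2, blue_3, blue_4, white_1, white_2's own z axis and vertical above 0.8 rad).
It fails at once if a white-capped vial is lifted out of its bay (z of any of white_1, white_2 in the frame of turntable above 0.03 m).
It fails at once if the timer, the blue-capped media bottle or the stack of dishes is pushed away (more than 30 mm) (distance of any of timer, media_bottle_a, petri_stack from where it was at the start of the episode above 0.03 m).
Of blue_1, blue_2, blue_3, blue_4 only 2 to 4 are there at a start; the rules pass over those that are not, and their reading is None.
At some moment in a run one of vial_rack may be knocked a few centimetres aside while the robot is not near it.
It also fails if it takes over 210 s, if anything falls off the work surface, if the arm or the gripper's body presses on something with over 40 N, if the wrist force passes 120 N, or if a joint passes its speed limit or range.

### The arm

A 7-joint arm with a two-finger parallel gripper is mounted at the origin on a cart in front of the work surface, level with it; the furniture and walls round the work are solid. World frame = base frame: x ahead of the robot, y to its left, z up, the work surface at z = 0. Lengths are in m, angles in rad, forces in N, time in s.
With the tool pointing down it reaches from about 0.35 to 0.9 m from the base axis. Payload 7.2 kg.
Tool frame: the origin (TCP) lies on the centre line of the jaws, within the pads' length; the fingertips stand 22 mm ahead of it and the grasp point (between the pads) lies 3 mm ahead of it; z points along the fingers, y is the line along which they close (so a half turn about z gives the same grasp; the last joint's range is limited). The gripper opens to 88 mm and grips with 3 to 60 N. Pads are 20 mm wide; open, the fingers measure 115 mm over their backs; the gripper's body (75 mm by 178 mm) begins 61 mm behind the grasp point.
Start: joints at [1.111, 0.411, -0.013, 1.596, 0.006, 1.134, -0.082], TCP at [0.239, -0.578, 0.245] pointing down, gripper open.
Joint ranges: [-2.95, 2.95], [-0.29, 1.99], [-1.47, 1.44], [0.14, 2.54], [-1.03, 4.17], [0.13, 1.85], [-2.86, 2.86]. Speed limits (rad/s): [2.39, 2.39, 3.01, 3.01, 3.14, 3.14, 3.14].

### API

Orientations are given as a unit quaternion [x, y, z, w].
In Python, from workcell import r gives the robot as it stands. The module is installed in compiled form; this text tells all that it offers.
- The arm moves only by the tool carry_out, never from a script. Its argument "commands" is a list of rows, each an object of numbers: "hand": the opening, from -1 (shut) to 1 (fully open), so that 0 is half open; "tx", "ty", "tz": the shift along the world's x, y, z in mm; "yaw": the turn about the world's z in rad. A call has 1 to 5 rows; each row is the pose to reach, as a shift and turn from the pose commanded when the call began; what a row does not reach only later rows make up. A row lasts 1/10 s, in which the tool goes at most 50 mm and 8.59 degrees, less where a joint would pass 70% of its speed; a pose out of reach is approached as far as the arm can. A call with a gripper value outside its range is refused whole. The fingers move at their own pace and stop on an object; "newtons" is the grip in N (left out, the last holds). Time passes only in rows, so rows that repeat a pose let the fingers close. It gives the time, the measured TCP pose, the force, the opening and the grip force at its end, in the units of the state.
- r.sense(): the state, without advancing time (a new reading comes with each control period).
- r.grab_frame(name): name is "scene" or "top" or "wrist"; returns the picture (480x640x3 uint8, red, green, blue); there is no depth.
- r.get_calibration(name): a dict with "fx", "fy", "cx", "cy" (pixels), "R" (3x3) and "t" (3): a world point X has camera coordinates R X + t. Camera axes: x right, y down, z forward; pixel columns grow to the right and rows downward; lengths in m; the calibration is good to about 2 mm. A picture is of the moment at which its call begins: read the wrist's pose just before it. get_calibration takes no time and is no camera call; for the wrist camera it gives the pose at the moment of the call.
- r.sign_off(): hands the job in; it is judged then, once.
The state is a dict: "clock": time; "qpos": joint angles; "dq": joint speeds; "joint_efforts": joint torques, N m; "tool_pos": TCP position; "ee_rot": TCP orientation; "ft_force": force on the tool from outside, world axes, zero at the start; "moment": the same for the moment, N m; "gripper_width": finger opening in m; "grip_force": force on a finger pad.
Only numpy, scipy, OpenCV 4.12 (cv2) and the standard library are available. Lean on these libraries where they do the work, as an engineer would, in place of code of your own. Each camera call takes 0.05 s, during which the arm holds its last target. There are 200 camera calls.

## Working session

There is one attempt and no reset: what is moved stays moved. The work goes in short steps, Python scripts to look and compute and a tool call to move; the robot and the scene stay as the last step left them, time stands still between calls to the robot, and variables do not carry over. Pictures are saved under pics/ and viewed, at most 14 in all, crops included, and the job is handed in when it is done.

Besides the shell and the picture viewer there is one more tool, called after "Request:" as name(argument=value, ...), one argument or row to a line, values as JSON. carry_out: Moves the arm, as the interface text tells. Its arguments: {"type":"object","properties":{"commands":{"type":"array"},"newtons":{"type":"number"}},"required":["commands"]}

```bash
mkdir -p pics; python3 - <<'E'
from workcell import r
import cv2,numpy as np
s=r.sense(); print({k:np.round(v,3).tolist() for k,v in s.items()})
for n in ("scene","top"):
    im=r.grab_frame(n); cv2.imwrite(f"pics/{n}0.png",im[:,:,::-1])
    c=r.get_calibration(n); print(n,c["fx"],c["cx"],c["cy"],np.round(c["R"],3).tolist(),np.round(c["t"],3).tolist(), np.round(-np.array(c["R"]).T@c["t"],3))
E
```

```text
{'clock': 0.0, 'qpos': [1.111, 0.412, -0.013, 1.597, 0.006, 1.134, -0.082], 'dq': [-0.001, 0.001, -0.002, 0.001, -0.001, -0.001, -0.0], 'joint_efforts': [0.0, -58.796, 0.642, -29.107, -0.054, 0.018, 0.0], 'tool_pos': [0.238, -0.577, 0.244], 'ee_rot': [0.981, 0.195, -0.0, -0.001], 'ft_force': [-0.443, -0.664, 0.085], 'moment': [0.027, 0.018, 0.013], 'grip_force': 0.0, 'gripper_width': 0.088}
scene 464.2133088776009 321.7446531477967 236.7950057315763 [[-0.662, -0.749, -0.009], [-0.44, 0.399, -0.805], [0.607, -0.529, -0.593]] [0.318, 0.348, 0.807] [-0.126  0.526  0.761]
top 473.61104595797747 326.14976479034596 230.18328095378303 [[0.011, -1.0, 0.002], [-0.985, -0.011, -0.171], [0.171, 0.0, -0.985]] [-0.045, 0.536, 1.512] [ 0.27  -0.039  1.581]
```

View pics/scene0.png

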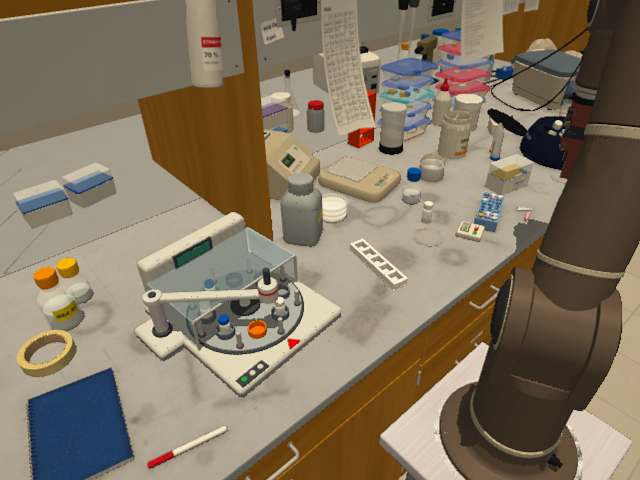

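View pics/top0.png

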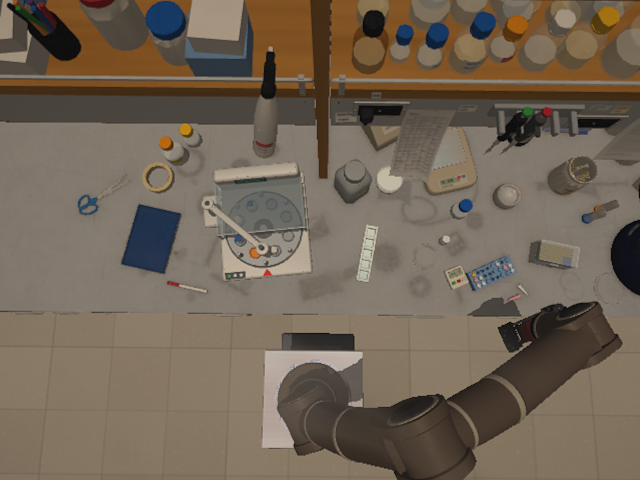

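Scene view: the carousel is at about (250,310), with the orange bay near (257,328) and the red index at (293,343). The rack is at (378,262), the reference vial at (428,212) and the timer at (470,232). In the top view the turntable is at (263,228), the rack at (368,253), and the reference vial at (445,240).

```bash
cat > h.py <<'E'
from workcell import r
import cv2,numpy as np
def ray(c,uv,z):
    R=np.array(c["R"]);t=np.array(c["t"]);o=-R.T@t
    d=R.T@np.array([(uv[0]-c["cx"])/c["fx"],(uv[1]-c["cy"])/c["fy"],1.])
    return o+d*(z-o[2])/d[2]
def proj(c,X):
    p=np.array(c["R"])@np.array(X)+c["t"]; return np.array([c["fx"]*p[0]/p[2]+c["cx"],c["fy"]*p[1]/p[2]+c["cy"]])
def blobs(im,lo,hi,amin=8,roi=None):
    hsv=cv2.cvtColor(im,cv2.COLOR_RGB2HSV); m=cv2.inRange(hsv,np.array(lo),np.array(hi))
    if roi: k=np.zeros_like(m); k[roi[1]:roi[3],roi[0]:roi[2]]=255; m&=k
    n,l,st,ce=cv2.connectedComponentsWithStats(m)
    return [(ce[i].round(1).tolist(),int(st[i,4]),st[i,:4].tolist()) for i in range(1,n) if st[i,4]>=amin]
E
python3 - <<'E'
from h import *
top=cv2.imread("pics/top0.png"); sc=cv2.imread("pics/scene0.png")
a=cv2.resize(top[150:290,190:330],(600,600),interpolation=cv2.INTER_CUBIC)
cv2.imwrite("pics/c1.png",a)
cv2.imwrite("pics/c2.png",cv2.resize(sc[205:400,125:355],None,fx=3,fy=3,interpolation=cv2.INTER_CUBIC))
ct=r.get_calibration("top"); cs=r.get_calibration("scene")
T=top[:,:,::-1].copy();S=sc[:,:,::-1].copy()
for nm,im,c,roi in(("top",T,ct,(190,150,480,310)),("scene",S,cs,(125,190,500,400))):
  for col,lo,hi,z in(("orange",(5,150,120),(20,255,255),.047),("red",(0,180,120),(4,255,255),.024),("blue",(95,120,60),(125,255,255),.077)):
    for b in blobs(im,lo,hi,8,roi): print(nm,col,b,ray(c,b[0],z).round(4))
m=cv2.inRange(T,(200,200,190),(255,255,255))
for b in blobs(T,(0,0,185),(180,40,255),20,(340,190,480,300)): print("white",b,ray(ct,b[0],.022).round(3))
E
```

```text
top orange ([253.5, 252.8], 70, [249, 247, 11, 11]) [0.4583 0.1969 0.047 ]
top orange ([473.2, 274.3], 12, [472, 273, 4, 4]) [ 0.3963 -0.5165  0.047 ]
top red ([266.8, 272.7], 23, [264, 270, 7, 6]) [0.3959 0.1543 0.024 ]
top blue ([465.6, 204.7], 114, [460, 199, 12, 12]) [ 0.6199 -0.4919  0.077 ]
top blue ([237.7, 238.1], 26, [235, 236, 6, 5]) [0.5016 0.2448 0.077 ]
scene orange ([456.6, 335.1], 212, [419, 302, 76, 65]) [ 0.1733 -0.0909  0.047 ]
scene orange ([257.0, 328.8], 288, [248, 320, 19, 19]) [0.4555 0.198  0.047 ]
scene orange ([395.7, 378.7], 148, [370, 358, 51, 42]) [0.1855 0.079  0.047 ]
scene red ([267.4, 293.7], 27, [259, 291, 17, 5]) [0.5465 0.1076 0.024 ]
scene red ([292.4, 342.2], 66, [288, 339, 12, 10]) [0.3956 0.1545 0.024 ]
scene blue ([223.2, 319.1], 94, [218, 314, 11, 11]) [0.4978 0.2474 0.077 ]
white ([368.7, 237.3], 141, [363, 225, 15, 26]) [ 0.518 -0.181  0.022]
white ([366.5, 254.1], 56, [362, 250, 10, 11]) [ 0.461 -0.174  0.022]
white ([364.0, 263.6], 44, [360, 260, 9, 9]) [ 0.43  -0.165  0.022]
white ([362.8, 274.1], 36, [360, 271, 7, 7]) [ 0.395 -0.161  0.022]
```

View pics/c1.png

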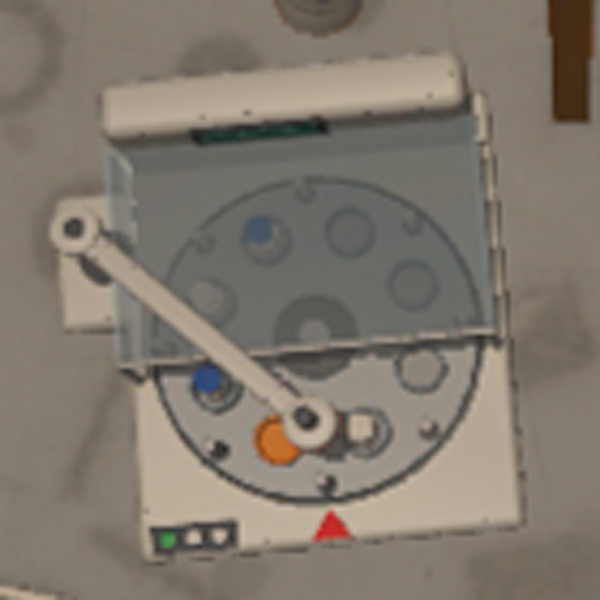

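View pics/c2.png

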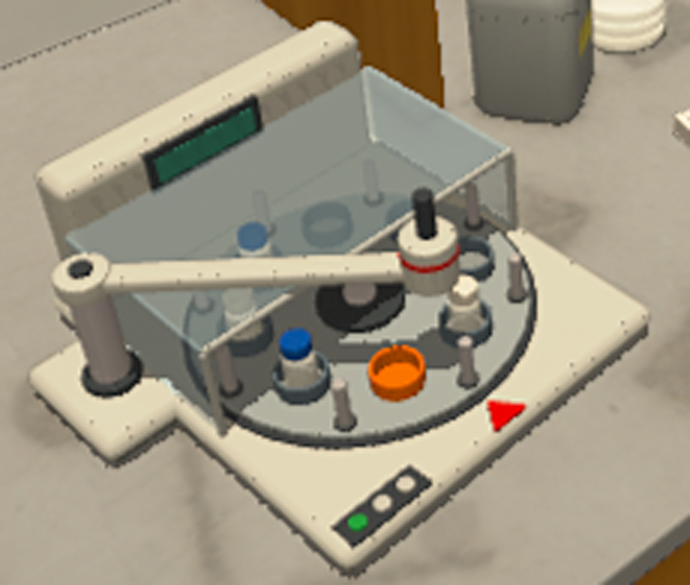

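Top crop: the orange bay is at (278,440). Going clockwise from it, the bays hold blue (208,380), white under the hood (210,300), blue (262,235), three empty bays, then white (362,430). So there are two blue vials. The scene crop agrees: blues at (296,342) and (252,238), orange at (397,372).

Request:
carry_out(
  commands=[
    {"tz":50},
    {"tz":100,"ty":40},
    {"tz":110,"ty":90},
    {"tz":110,"ty":140},
    {"tz":110,"ty":190},
  ],
)

```text
schema error: expected keys hand, tx, ty, tz, yaw
```

```bash
python3 - <<'E'
from h import *
from scipy.spatial.transform import Rotation as Ro
T=cv2.imread("pics/top0.png")[:,:,::-1].copy(); S=cv2.imread("pics/scene0.png")[:,:,::-1].copy()
ct=r.get_calibration("top"); cs=r.get_calibration("scene")
f=lambda x,y:(190+x/4.2857,150+y/4.2857)
print("ellipse ctr",ray(ct,f(319,340),.032),"scene hub",)
for p in((217,441),(325,480),(430,423)):print("peg",ray(ct,f(*p),.072).round(4))
for p in((340,382),(466,345),(516,258)):print("pegS",ray(cs,(125+p[0]/3,205+p[1]/3),.072).round(4))
print("knob",ray(ct,f(306,418),.181).round(4),ray(cs,(125+424/3,205+192/3),.181).round(4))
print("pivot",ray(ct,f(73,228),.126).round(4),ray(cs,(125+80/3,205+268/3),.126).round(4))
print("front edge",ray(ct,f(145,560),.024),ray(ct,f(522,522),.024))
print("hood edge",ray(ct,f(120,365),.104),ray(ct,f(505,330),.104))
print("refvial",ray(ct,(445,238),.062).round(4),ray(cs,(428,206),.062).round(4))
for c,p in((cs,((352,244),(363,238),(407,280),(393,289))),(ct,((366,225),(378,227),(369,281),(357,280)))):
  for q in p: print("rack",ray(c,q,.022).round(3))
s=r.sense(); w=r.get_calibration("wrist"); R=np.array(w["R"]); o=-R.T@w["t"]
Rt=Ro.from_quat(s["ee_rot"]).as_matrix()
print(s["clock"],s["tool_pos"],"cam in tool",Rt.T@(o-s["tool_pos"]),"R\n",(R@Rt).round(3),w["fx"],w["cx"],w["cy"])
E
```

```text
ellipse ctr [0.53896093 0.16584566 0.032     ] scene hub
peg [0.4545 0.2343 0.072 ]
peg [0.4261 0.1526 0.072 ]
peg [0.4698 0.0753 0.072 ]
pegS [0.452 0.242 0.072]
pegS [0.423  0.1608 0.072 ]
pegS [0.4667 0.0822 0.072 ]
knob [0.458  0.1533 0.181 ] [0.4606 0.1575 0.181 ]
pivot [0.6041 0.3368 0.126 ] [0.606  0.3374 0.126 ]
front edge [0.36826631 0.29414641 0.024     ] [0.40048547 0.00660755 0.024     ]
hood edge [0.50612814 0.30226225 0.104     ] [0.53552164 0.01909871 0.104     ]
refvial [ 0.5118 -0.4252  0.062 ] [ 0.4987 -0.4114  0.062 ]
rack [ 0.553 -0.171  0.022]
rack [ 0.552 -0.211  0.022]
rack [ 0.364 -0.168  0.022]
rack [ 0.365 -0.12   0.022]
rack [ 0.559 -0.172  0.022]
rack [ 0.553 -0.212  0.022]
rack [ 0.373 -0.181  0.022]
rack [ 0.375 -0.142  0.022]
0.1 [ 0.23845978 -0.57725961  0.24390579] cam in tool [ 7.20196219e-02  4.73029973e-05 -1.41053725e-01] R
 [[ 0.     1.     0.   ]
 [-0.963  0.    -0.268]
 [-0.268 -0.     0.963]] 347.5142956478695 321.7763848219688 243.14986601183696
```

Request:
carry_out(
  commands=[
    {"hand":1,"tx":0,"ty":0,"tz":50,"yaw":0},
    {"hand":1,"tx":40,"ty":20,"tz":75,"yaw":0},
    {"hand":1,"tx":80,"ty":50,"tz":95,"yaw":-0.1},
    {"hand":1,"tx":110,"ty":80,"tz":115,"yaw":-0.2},
    {"hand":1,"tx":140,"ty":110,"tz":125,"yaw":-0.29},
  ],
)

```text
clock: 0.6
tool_pos: [0.3802, -0.4665, 0.3711]
ee_rot: [0.999, 0.049, 0.001, 0.001]
ft_force: [0.3, -0.1, -0.3]
gripper_width: 0.0878
grip_force: 0.0
```

Request:
carry_out(
  commands=[
    {"hand":1,"tx":20,"ty":45,"tz":20,"yaw":0},
    {"hand":1,"tx":20,"ty":90,"tz":30,"yaw":0},
    {"hand":1,"tx":20,"ty":140,"tz":30,"yaw":0},
    {"hand":1,"tx":20,"ty":190,"tz":30,"yaw":0},
    {"hand":1,"tx":20,"ty":240,"tz":30,"yaw":0},
  ],
)

```text
clock: 1.1
tool_pos: [0.3982, -0.2256, 0.3994]
ee_rot: [0.999, 0.051, -0.0, 0.0]
ft_force: [1.0, 1.0, -0.5]
gripper_width: 0.088
grip_force: 0.0
```

Request:
carry_out(
  commands=[
    {"hand":1,"tx":0,"ty":50,"tz":0,"yaw":0},
    {"hand":1,"tx":0,"ty":100,"tz":0,"yaw":0},
    {"hand":1,"tx":0,"ty":150,"tz":0,"yaw":0},
    {"hand":1,"tx":0,"ty":200,"tz":0,"yaw":0},
    {"hand":1,"tx":0,"ty":240,"tz":0,"yaw":0},
  ],
)

```text
clock: 1.6
tool_pos: [0.3979, 0.0152, 0.3997]
ee_rot: [0.999, 0.052, 0.0, 0.0]
ft_force: [2.1, 0.2, -0.3]
gripper_width: 0.0879
grip_force: 0.0
```

Request:
carry_out(
  commands=[
    {"hand":1,"tx":0,"ty":50,"tz":0,"yaw":0},
    {"hand":1,"tx":0,"ty":100,"tz":0,"yaw":0},
    {"hand":1,"tx":0,"ty":140,"tz":0,"yaw":0},
    {"hand":1,"tx":0,"ty":145,"tz":0,"yaw":0},
    {"hand":1,"tx":0,"ty":145,"tz":0,"yaw":0},
  ],
)

```text
clock: 2.1
tool_pos: [0.3983, 0.1581, 0.3993]
ee_rot: [0.999, 0.052, -0.0, 0.0]
ft_force: [0.2, 0.1, -0.6]
gripper_width: 0.0877
grip_force: 0.0
```

```bash
python3 - <<'E'
from h import *
c=r.get_calibration("wrist"); im=r.grab_frame("wrist"); cv2.imwrite("pics/w1.png",im[:,:,::-1])
np.savez("w1.npz",**{k:np.array(v) for k,v in c.items()})
print("predicted knob",proj(c,(.459,.1555,.181)),"axis",proj(c,(.541,.166,.032)),"index bay",proj(c,(.4565,.157,.032)))
for col,lo,hi,z in(("orange",(5,150,120),(20,255,255),.047),("red",(0,180,120),(4,255,255),.024),("blue",(95,120,60),(125,255,255),.077)):
  for b in blobs(im,lo,hi,30): print(col,b,ray(c,b[0],z).round(4))
E
```

```text
predicted knob [330.29920018 158.70458104] axis [326.73546565  92.13397315] index bay [326.57136091 156.76000298]
orange ([297.7, 151.8], 450, [287, 137, 23, 28]) [0.4593 0.1974 0.047 ]
red ([119.3, 199.5], 94, [107, 195, 25, 11]) [0.3624 0.4573 0.024 ]
blue ([53.5, 82.9], 16190, [0, 0, 116, 175]) [0.51   0.5003 0.077 ]
blue ([261.0, 112.8], 235, [253, 104, 17, 18]) [0.5023 0.2452 0.077 ]
```

View pics/w1.png

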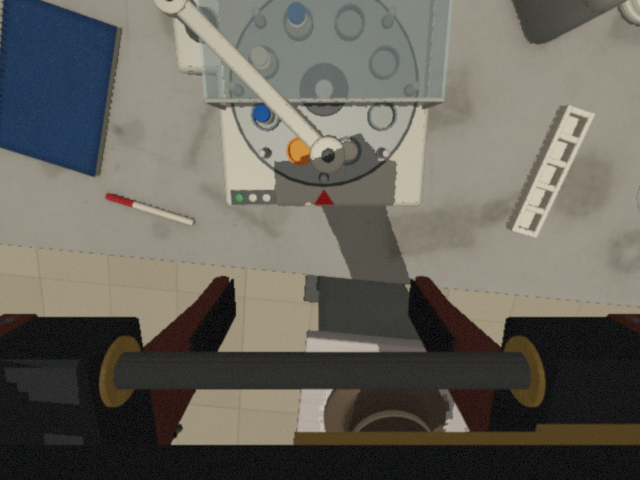

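Wrist view: knob top (327,156), orange (298,152), blue (262,113), other blue under the hood (297,15). The front pegs are at (267,153), (323,178) and (383,153), the rear ones at (257,20) and (388,20). The red arrow tip is at (324,192).

```bash
python3 - <<'E'
from h import *
from scipy.optimize import least_squares
c=dict(np.load("w1.npz"))
P=np.array([ray(c,p,.072)[:2] for p in((267,153),(323,178),(383,153),(257,20),(388,20))]); print(P.round(4))
k=np.array([-1,0,1,-3,3])*np.pi/4   # offset from middle front peg
f=lambda v:(np.stack([v[0]+.115*np.cos(v[2]+k),v[1]+.115*np.sin(v[2]+k)],1)-P).ravel()
s=least_squares(f,[.541,.166,3.2]); print("axis",s.x[:2].round(4),"peg ang deg",np.degrees(s.x[2]),"res mm",(s.fun*1e3).round(1))
print("red arrow",ray(c,(324,198),.024).round(4),"front edge",ray(c,(229,206),.024),ray(c,(420,206),.024),"hood",ray(c,(206,101),.104),ray(c,(442,103),.104))
print("knob",ray(c,(327,155.5),.181).round(4),"pivot",ray(c,(173,3),.126).round(4))
for p in((569,106),(594,114),(536,237),(513,229)):print("rack",ray(c,p,.022).round(4))
E
```

```text
[[0.4542 0.2355]
 [0.4298 0.1594]
 [0.47   0.085 ]
 [0.6055 0.2568]
 [0.6218 0.1023]]
axis [0.5391 0.1704] peg ang deg 186.45900421537635 res mm [-5.   6.6 -5.  -2.  -2.6 -4.5  5.2  3.5  7.2 -3.5]
red arrow [0.3966 0.1542 0.024 ] front edge [0.36978748 0.2944358  0.024     ] [0.39977405 0.00993195 0.024     ] hood [0.50660537 0.30533555 0.104     ] [0.53339961 0.03031125 0.104     ]
knob [0.4618 0.1591 0.181 ] pivot [0.5963 0.3338 0.126 ]
rack [ 0.56  -0.172  0.022]
rack [ 0.5535 -0.21    0.022 ]
rack [ 0.3707 -0.1771  0.022 ]
rack [ 0.3794 -0.1387  0.022 ]
```

Request:
carry_out(
  commands=[
    {"hand":0,"tx":40,"ty":0,"tz":-30,"yaw":0},
    {"hand":0,"tx":62,"ty":-1,"tz":-75,"yaw":0},
    {"hand":0,"tx":62,"ty":-1,"tz":-120,"yaw":0},
    {"hand":0,"tx":62,"ty":-1,"tz":-160,"yaw":0},
    {"hand":0,"tx":62,"ty":-1,"tz":-160,"yaw":0},
  ],
)

```text
clock: 2.65
tool_pos: [0.4583, 0.1528, 0.235]
ee_rot: [0.999, 0.05, -0.005, 0.001]
ft_force: [-0.4, -0.7, 0.3]
gripper_width: 0.0517
grip_force: 0.0
```

```bash
python3 - <<'E'
from h import *
c=r.get_calibration("wrist"); im=r.grab_frame("wrist"); cv2.imwrite("pics/w2.png",im[:,:,::-1])
np.savez("w2.npz",**{k:np.array(v) for k,v in c.items()})
print("knob pred",proj(c,(.460,.157,.181)), r.sense()["tool_pos"])
for b in blobs(im,(0,0,0),(180,255,60),60,(200,100,450,300)): print(b,ray(c,b[0],.181))
E
```

```text
knob pred [314.22549478 267.86164674] [0.45978513 0.15409047 0.23815863]
([317.5, 161.2], 117, [305, 158, 27, 8]) [0.52165906 0.16099403 0.181     ]
([406.3, 173.6], 79, [393, 158, 21, 26]) [0.51989202 0.11170919 0.181     ]
([413.3, 207.1], 62, [404, 196, 19, 22]) [0.50186419 0.10466625 0.181     ]
([391.5, 212.4], 60, [387, 207, 15, 15]) [0.49763432 0.11646742 0.181     ]
([370.5, 241.1], 136, [342, 225, 55, 29]) [0.47967608 0.12599926 0.181     ]
([312.3, 256.9], 618, [302, 240, 21, 34]) [0.46671371 0.15876836 0.181     ]
([258.0, 289.9], 490, [242, 277, 29, 23]) [0.4425386  0.18953398 0.181     ]
([385.5, 289.5], 531, [373, 277, 31, 23]) [0.45039464 0.11275486 0.181     ]
```

View pics/w2.png

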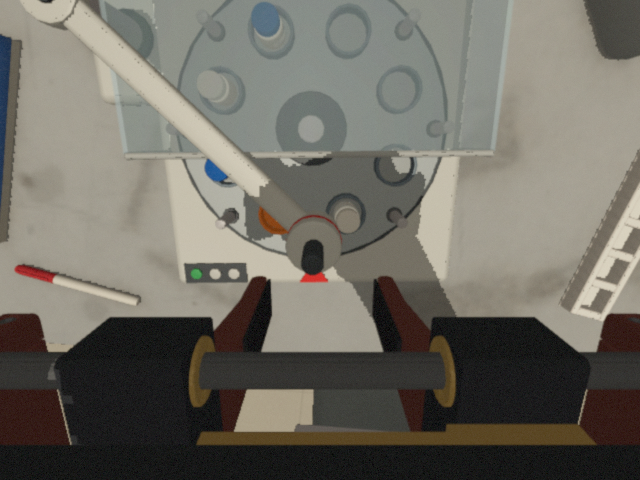

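The knob spans (305..322, 240..272) and its top is about 4 mm left of the jaw centre. I'll descend and pinch it.

Request:
carry_out(
  commands=[
    {"hand":0,"tx":0,"ty":3,"tz":-30,"yaw":0},
    {"hand":0,"tx":0,"ty":3,"tz":-65,"yaw":0},
    {"hand":0,"tx":0,"ty":3,"tz":-65,"yaw":0},
    {"hand":-1,"tx":0,"ty":3,"tz":-65,"yaw":0},
    {"hand":-1,"tx":0,"ty":3,"tz":-65,"yaw":0},
  ],
  newtons=12,
)

```text
clock: 3.2
tool_pos: [0.4622, 0.1597, 0.1773]
ee_rot: [0.999, 0.051, 0.002, -0.0]
ft_force: [-0.3, -0.2, 0.8]
gripper_width: 0.0314
grip_force: 0.0
```

Request:
carry_out(
  commands=[
    {"hand":-1,"tx":0,"ty":0,"tz":0,"yaw":0},
    {"hand":-1,"tx":0,"ty":0,"tz":0,"yaw":0},
    {"hand":-1,"tx":0,"ty":0,"tz":0,"yaw":0},
  ],
)

```text
clock: 3.5
tool_pos: [0.4612, 0.1593, 0.1757]
ee_rot: [0.999, 0.051, 0.001, 0.0]
ft_force: [-1.6, -2.0, 7.1]
gripper_width: 0.0136
grip_force: 12.0
```

Request:
carry_out(
  commands=[
    {"hand":-1,"tx":-17,"ty":15,"tz":0,"yaw":0},
    {"hand":-1,"tx":-32,"ty":32,"tz":0,"yaw":0},
    {"hand":-1,"tx":-46,"ty":50,"tz":0,"yaw":0},
    {"hand":-1,"tx":-58,"ty":70,"tz":0,"yaw":0},
    {"hand":-1,"tx":-68,"ty":91,"tz":0,"yaw":0},
  ],
)

```text
clock: 4.0
tool_pos: [0.3921, 0.2505, 0.1753]
ee_rot: [0.999, 0.05, 0.0, 0.0]
ft_force: [-0.2, -1.9, 2.6]
gripper_width: 0.0133
grip_force: 12.0
```

Request:
carry_out(
  commands=[
    {"hand":-1,"tx":-8,"ty":22,"tz":0,"yaw":0},
    {"hand":-1,"tx":-13,"ty":44,"tz":0,"yaw":0},
    {"hand":-1,"tx":-16,"ty":66,"tz":0,"yaw":0},
    {"hand":-1,"tx":-17,"ty":89,"tz":0,"yaw":0},
    {"hand":-1,"tx":-16,"ty":112,"tz":0,"yaw":0},
  ],
)

```text
clock: 4.5
tool_pos: [0.3764, 0.363, 0.175]
ee_rot: [0.999, 0.051, 0.0, 0.0]
ft_force: [0.2, -0.7, 2.5]
gripper_width: 0.0136
grip_force: 12.0
```

Request:
carry_out(
  commands=[
    {"hand":-1,"tx":4,"ty":22,"tz":0,"yaw":0},
    {"hand":-1,"tx":6,"ty":34,"tz":0,"yaw":0},
    {"hand":-1,"tx":6,"ty":34,"tz":0,"yaw":0},
    {"hand":-0.3,"tx":6,"ty":34,"tz":0,"yaw":0},
    {"hand":-0.3,"tx":6,"ty":34,"tz":0,"yaw":0},
  ],
)

```text
clock: 5.0
tool_pos: [0.3826, 0.3952, 0.1745]
ee_rot: [0.999, 0.051, -0.0, 0.0]
ft_force: [-0.6, 0.4, 0.3]
gripper_width: 0.0262
grip_force: 0.0
```

Request:
carry_out(
  commands=[
    {"hand":-0.3,"tx":0,"ty":0,"tz":10,"yaw":0},
    {"hand":-0.3,"tx":0,"ty":0,"tz":40,"yaw":0},
    {"hand":-0.3,"tx":0,"ty":0,"tz":80,"yaw":0},
    {"hand":-0.3,"tx":30,"ty":-40,"tz":90,"yaw":0},
    {"hand":-0.3,"tx":40,"ty":-90,"tz":90,"yaw":0},
  ],
)

```text
clock: 5.5
tool_pos: [0.4242, 0.3089, 0.2675]
ee_rot: [0.999, 0.052, 0.002, -0.002]
ft_force: [0.6, -0.4, -0.8]
gripper_width: 0.0309
grip_force: 0.0
```

Request:
carry_out(
  commands=[
    {"hand":-0.3,"tx":-10,"ty":-40,"tz":20,"yaw":0},
    {"hand":-0.3,"tx":-20,"ty":-85,"tz":35,"yaw":0},
    {"hand":-0.3,"tx":-24,"ty":-130,"tz":35,"yaw":0},
    {"hand":-0.3,"tx":-24,"ty":-140,"tz":35,"yaw":0},
    {"hand":-0.3,"tx":-24,"ty":-140,"tz":35,"yaw":0},
  ],
)

```text
clock: 6.0
tool_pos: [0.3984, 0.1663, 0.3004]
ee_rot: [0.999, 0.049, 0.001, 0.001]
ft_force: [1.4, -0.8, 0.6]
gripper_width: 0.0309
grip_force: 0.0
```

```bash
python3 - <<'E'
from h import *
c=r.get_calibration("wrist"); im=r.grab_frame("wrist"); cv2.imwrite("pics/w3.png",im[:,:,::-1])
cv2.imwrite("pics/w3c.png",cv2.resize(im[:300,150:510,::-1],(720,600),interpolation=cv2.INTER_CUBIC))
np.savez("w3.npz",**{k:np.array(v) for k,v in c.items()})
for col,lo,hi,z in(("orange",(5,150,120),(20,255,255),.047),("red",(0,180,120),(4,255,255),.024),("blue",(95,120,60),(125,255,255),.077)):
  for b in blobs(im,lo,hi,30): print(col,b,ray(c,b[0],z).round(4))
E
```

```text
orange ([301.3, 153.1], 937, [285, 136, 34, 35]) [0.4615 0.1945 0.047 ]
red ([330.5, 212.5], 167, [320, 202, 22, 17]) [0.3947 0.1546 0.024 ]
blue ([30.6, 84.1], 10880, [0, 0, 71, 186]) [0.5009 0.4582 0.077 ]
blue ([251.6, 105.8], 387, [241, 95, 22, 23]) [0.5022 0.2451 0.077 ]
```

View pics/w3c.png

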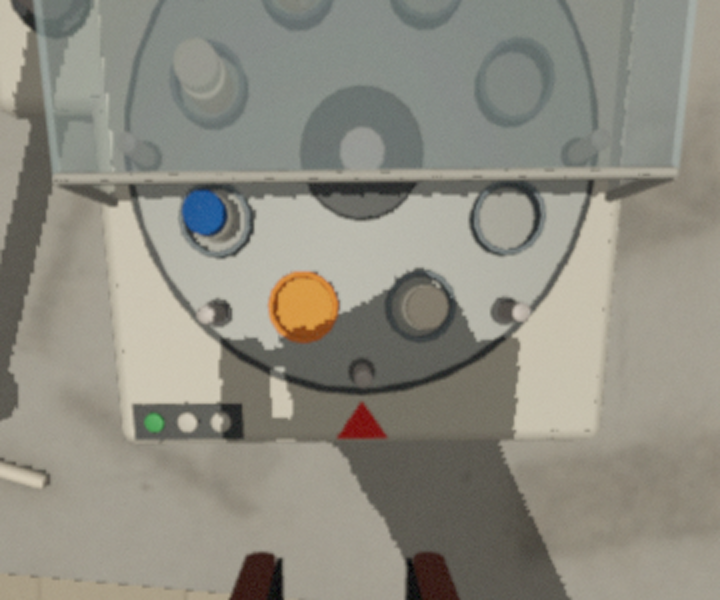

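Wrist crop: the reader is out of the way. Peg tops are at left (204,314), middle (361,368) and right (523,313). Orange is at (304,307), the blue cap at (204,212), the white vial at (422,307), and the red arrow at (362,422).

```bash
cat >> h.py <<'E'
from scipy.optimize import least_squares
def pegfit(c,pix,k):
    P=np.array([ray(c,p,.072)[:2] for p in pix]);k=np.radians(k)
    f=lambda v:(np.stack([v[0]+.115*np.cos(v[2]+k),v[1]+.115*np.sin(v[2]+k)],1)-P).ravel()
    s=least_squares(f,[.541,.168,3.2]); print(P.round(4).tolist(),"axis",s.x[:2].round(4),"ang",np.degrees(s.x[2]).round(2),(s.fun*1e3).round(1)); return s.x
E
python3 - <<'E'
from h import *
c=dict(np.load("w3.npz"))
pegfit(c,((252,157),(330.5,184),(411.5,156.5)),[-45,0,45])
E
```

```text
[[0.4532, 0.2435], [0.4336, 0.1599], [0.4698, 0.0796]] axis [0.5443 0.1702] ang 185.68 [ 2.1 -0.4 -3.8 -1.1  1.6  1.6]
```

Request:
carry_out(
  commands=[
    {"hand":-0.3,"tx":30,"ty":40,"tz":-20,"yaw":0},
    {"hand":-0.3,"tx":56,"ty":77,"tz":-55,"yaw":0},
    {"hand":-0.3,"tx":56,"ty":77,"tz":-100,"yaw":0},
    {"hand":-0.3,"tx":56,"ty":77,"tz":-145,"yaw":0},
    {"hand":-0.3,"tx":56,"ty":77,"tz":-190,"yaw":0},
  ],
)

```text
clock: 6.55
tool_pos: [0.4533, 0.2483, 0.1072]
ee_rot: [0.999, 0.053, -0.001, -0.001]
ft_force: [1.3, -0.8, 0.0]
gripper_width: 0.0307
grip_force: 0.0
```

```bash
python3 - <<'E'
from h import *
c=r.get_calibration("wrist"); im=r.grab_frame("wrist"); cv2.imwrite("pics/w4.png",im[:,:,::-1])
print(r.sense()["tool_pos"],proj(c,(.454,.243,.072)))
E
```

```text
[0.44991369 0.24568299 0.10083642] [331.12313355 283.56597519]
```

View pics/w4.png

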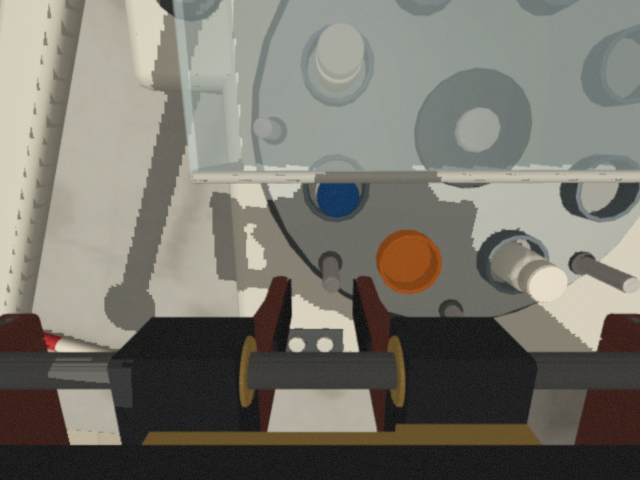

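The peg top at (332,283) lies between the fingers. I'll work out the arc rows.

```bash
cat > arc.py <<'E'
import sys,numpy as np
a0,a1,n=map(float,sys.argv[1:4]);a=np.radians(np.linspace(a0,a1,int(n)+1));p=115*np.stack([np.cos(a),np.sin(a)],1)
for i in range(0,int(n),5): print((p[i+1:i+6]-p[i]).round(0).tolist())
E
python3 arc.py 140 208.6 10; python3 arc.py 163.6 233 10
```

```text
[[-8.0, -11.0], [-15.0, -23.0], [-20.0, -36.0], [-24.0, -49.0], [-26.0, -62.0]]
[[-1.0, -14.0], [1.0, -27.0], [3.0, -41.0], [8.0, -54.0], [13.0, -66.0]]
[[-3.0, -14.0], [-5.0, -27.0], [-4.0, -41.0], [-2.0, -55.0], [1.0, -69.0]]
[[5.0, -13.0], [12.0, -25.0], [20.0, -36.0], [29.0, -47.0], [40.0, -56.0]]
```

Request:
carry_out(
  commands=[
    {"hand":-0.3,"tx":0,"ty":-1,"tz":-38,"yaw":0},
    {"hand":-0.3,"tx":0,"ty":-1,"tz":-38,"yaw":0},
    {"hand":-1,"tx":0,"ty":-1,"tz":-38,"yaw":0},
    {"hand":-1,"tx":0,"ty":-1,"tz":-38,"yaw":0},
    {"hand":-1,"tx":0,"ty":-1,"tz":-38,"yaw":0},
  ],
  newtons=15,
)

```text
clock: 7.1
tool_pos: [0.4555, 0.2448, 0.0737]
ee_rot: [0.999, 0.051, 0.002, -0.0]
ft_force: [1.2, -1.2, 0.2]
gripper_width: 0.0102
grip_force: 0.4
```

Request:
carry_out(
  commands=[
    {"hand":-1,"tx":-8,"ty":-11,"tz":0,"yaw":0},
    {"hand":-1,"tx":-15,"ty":-23,"tz":0,"yaw":0},
    {"hand":-1,"tx":-20,"ty":-36,"tz":0,"yaw":0},
    {"hand":-1,"tx":-24,"ty":-49,"tz":0,"yaw":0},
    {"hand":-1,"tx":-26,"ty":-62,"tz":0,"yaw":0},
  ],
)

```text
clock: 7.6
tool_pos: [0.4283, 0.1823, 0.0734]
ee_rot: [0.999, 0.051, 0.001, -0.0]
ft_force: [-1.1, 1.5, 8.4]
gripper_width: 0.0094
grip_force: 15.0
```

Request:
carry_out(
  commands=[
    {"hand":-1,"tx":-1,"ty":-14,"tz":0,"yaw":0},
    {"hand":-1,"tx":1,"ty":-27,"tz":0,"yaw":0},
    {"hand":-1,"tx":3,"ty":-41,"tz":0,"yaw":0},
    {"hand":-1,"tx":8,"ty":-54,"tz":0,"yaw":0},
    {"hand":-1,"tx":13,"ty":-66,"tz":0,"yaw":0},
  ],
)

```text
clock: 8.1
tool_pos: [0.442, 0.1157, 0.0733]
ee_rot: [0.999, 0.051, 0.002, -0.0]
ft_force: [1.6, 2.8, 4.7]
gripper_width: 0.0096
grip_force: 15.0
```

Request:
carry_out(
  commands=[
    {"hand":-1,"tx":0,"ty":0,"tz":0,"yaw":0},
    {"hand":-1,"tx":0,"ty":0,"tz":0,"yaw":0},
    {"hand":-0.3,"tx":0,"ty":0,"tz":0,"yaw":0},
    {"hand":-0.3,"tx":0,"ty":0,"tz":0,"yaw":0},
    {"hand":-0.3,"tx":0,"ty":0,"tz":10,"yaw":0},
  ],
)

```text
clock: 8.6
tool_pos: [0.4403, 0.1157, 0.0814]
ee_rot: [0.999, 0.051, -0.001, 0.0]
ft_force: [-0.5, 0.1, 0.7]
gripper_width: 0.0289
grip_force: 0.0
```

Request:
carry_out(
  commands=[
    {"hand":-0.3,"tx":0,"ty":0,"tz":40,"yaw":0},
    {"hand":-0.3,"tx":-5,"ty":20,"tz":80,"yaw":0},
    {"hand":-0.1,"tx":-10,"ty":50,"tz":110,"yaw":0},
    {"hand":-0.1,"tx":-16,"ty":51,"tz":110,"yaw":0},
    {"hand":-0.1,"tx":-16,"ty":51,"tz":110,"yaw":0},
  ],
)

```text
clock: 9.1
tool_pos: [0.4246, 0.1675, 0.1923]
ee_rot: [0.999, 0.052, 0.001, 0.0]
ft_force: [-0.1, -0.2, -1.0]
gripper_width: 0.0391
grip_force: 0.0
```

```bash
python3 - <<'E'
from h import *
print(r.sense()["tool_pos"])
c=r.get_calibration("wrist"); im=r.grab_frame("wrist"); cv2.imwrite("pics/w5.png",im[:,:,::-1])
np.savez("w5.npz",**{k:np.array(v) for k,v in c.items()})
for col,lo,hi,z in(("orange",(5,150,120),(20,255,255),.047),("red",(0,180,120),(4,255,255),.024),("blue",(95,120,60),(125,255,255),.077)):
  for b in blobs(im,lo,hi,30): print(col,b,ray(c,b[0],z).round(4))
E
```

```text
[0.42457726 0.16746637 0.19234196]
orange ([406.8, 163.8], 1707, [385, 141, 47, 48]) [0.4903 0.1051 0.047 ]
red ([331.6, 261.2], 308, [317, 248, 30, 21]) [0.3945 0.1546 0.024 ]
red ([15.7, 259.8], 212, [0, 252, 33, 17]) [0.3651 0.4488 0.024 ]
blue ([334.3, 201.6], 613, [321, 188, 28, 28]) [0.4583 0.1612 0.077 ]
```

View pics/w5.png

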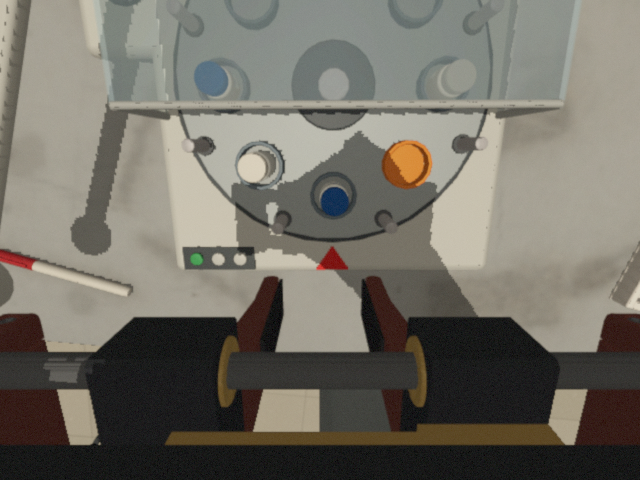

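Blue vial A is at the index, cap (334,202), world (.458,.161). Time to grasp it.

Request:
carry_out(
  commands=[
    {"hand":-0.1,"tx":34,"ty":-6,"tz":-20,"yaw":0},
    {"hand":-0.1,"tx":34,"ty":-6,"tz":-60,"yaw":0},
    {"hand":-0.1,"tx":34,"ty":-6,"tz":-95,"yaw":0},
    {"hand":-0.1,"tx":34,"ty":-6,"tz":-116,"yaw":0},
    {"hand":-0.1,"tx":34,"ty":-6,"tz":-116,"yaw":0},
  ],
  newtons=8,
)

```text
clock: 9.65
tool_pos: [0.4569, 0.159, 0.0719]
ee_rot: [0.999, 0.051, -0.004, 0.001]
ft_force: [-0.3, 0.2, 0.3]
gripper_width: 0.0393
grip_force: 0.0
```

Request:
carry_out(
  commands=[
    {"hand":-1,"tx":0,"ty":0,"tz":0,"yaw":0},
    {"hand":-1,"tx":0,"ty":0,"tz":0,"yaw":0},
    {"hand":-1,"tx":0,"ty":0,"tz":0,"yaw":0},
    {"hand":-1,"tx":0,"ty":0,"tz":0,"yaw":0},
    {"hand":-1,"tx":0,"ty":0,"tz":0,"yaw":0},
  ],
)

```text
clock: 10.15
tool_pos: [0.4598, 0.1612, 0.0765]
ee_rot: [0.999, 0.051, 0.001, -0.0]
ft_force: [-0.1, -0.9, 4.4]
gripper_width: 0.0226
grip_force: 8.0
```

Request:
carry_out(
  commands=[
    {"hand":-1,"tx":0,"ty":0,"tz":10,"yaw":0},
    {"hand":-1,"tx":0,"ty":0,"tz":30,"yaw":0},
    {"hand":-1,"tx":0,"ty":0,"tz":60,"yaw":0},
    {"hand":-1,"tx":0,"ty":0,"tz":90,"yaw":0},
    {"hand":-1,"tx":0,"ty":0,"tz":100,"yaw":0},
  ],
)

```text
clock: 10.65
tool_pos: [0.4603, 0.162, 0.1789]
ee_rot: [0.999, 0.051, 0.002, -0.0]
ft_force: [0.6, -0.2, 0.5]
gripper_width: 0.0225
grip_force: 8.0
```

Request:
carry_out(
  commands=[
    {"hand":-1,"tx":-10,"ty":-20,"tz":40,"yaw":0},
    {"hand":-1,"tx":-30,"ty":-55,"tz":60,"yaw":-0.05},
    {"hand":-1,"tx":-50,"ty":-95,"tz":70,"yaw":-0.12},
    {"hand":-1,"tx":-60,"ty":-140,"tz":75,"yaw":-0.2},
    {"hand":-1,"tx":-60,"ty":-185,"tz":75,"yaw":-0.28},
  ],
)

```text
clock: 11.15
tool_pos: [0.3979, -0.0252, 0.2516]
ee_rot: [0.996, -0.09, 0.001, 0.001]
ft_force: [1.8, 0.1, -0.1]
gripper_width: 0.0226
grip_force: 8.0
```

Request:
carry_out(
  commands=[
    {"hand":-1,"tx":0,"ty":-45,"tz":0,"yaw":0},
    {"hand":-1,"tx":0,"ty":-90,"tz":0,"yaw":0},
    {"hand":-1,"tx":0,"ty":-130,"tz":0,"yaw":0},
    {"hand":-1,"tx":0,"ty":-142,"tz":0,"yaw":0},
    {"hand":-1,"tx":0,"ty":-142,"tz":0,"yaw":0},
  ],
)

```text
clock: 11.65
tool_pos: [0.3987, -0.1671, 0.2503]
ee_rot: [0.996, -0.091, -0.0, -0.0]
ft_force: [-0.1, 0.9, -0.3]
gripper_width: 0.0225
grip_force: 8.0
```

```bash
cat >> h.py <<'E'
def rack(c,im,lo=(170,165,140)):
    hsv=cv2.cvtColor(im,cv2.COLOR_RGB2HSV); m=cv2.inRange(hsv,np.array((0,0,175)),np.array((40,50,255)))
    m=cv2.morphologyEx(m,cv2.MORPH_CLOSE,np.ones((5,5)))
    for k in cv2.findContours(m,cv2.RETR_EXTERNAL,cv2.CHAIN_APPROX_NONE)[0]:
        if cv2.contourArea(k)<800: continue
        w=np.array([ray(c,p[0],.022)[:2] for p in k],np.float32)
        (x,y),(a,b),t=cv2.minAreaRect(w); print("cand",round(x,4),round(y,4),round(a,3),round(b,3),round(t,1),cv2.boundingRect(k))
E
python3 - <<'E'
from h import *
print(r.sense()["tool_pos"],r.sense()["gripper_width"])
c=r.get_calibration("wrist"); im=r.grab_frame("wrist"); cv2.imwrite("pics/w6.png",im[:,:,::-1])
np.savez("w6.npz",**{k:np.array(v) for k,v in c.items()})
rack(c,im); t=r.grab_frame("top"); cv2.imwrite("pics/t6.png",t[:,:,::-1]); rack(r.get_calibration("top"),t)
E
```

```text
[ 0.39871152 -0.1671016   0.25028399] 0.02251269542792296
cand 0.3914 -0.4657 0.064 0.058 22.7 (567, 132, 73, 79)
cand 0.4595 0.1176 0.137 0.2 6.1 (0, 116, 160, 173)
cand 0.5154 -0.1831 0.042 0.088 79.6 (294, 49, 44, 97)
cand 0.0023 0.0419 0.221 0.29 90.0 (262, 351, 73, 97)
cand 0.4553 0.1609 0.134 0.286 6.4 (222, 231, 89, 48)
```

View pics/w6.png

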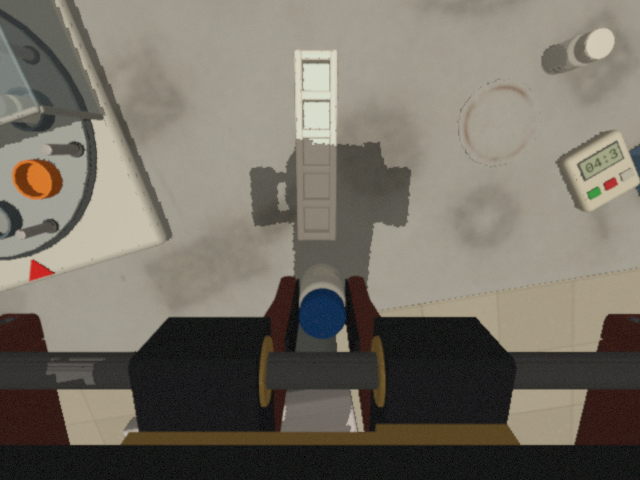

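The rack runs from (315.5,50) to (316.5,240), with the cells in line and all empty. Vial held at (322,312), reference vial cap at (600,43).

```bash
python3 - <<'E'
from h import *
c=dict(np.load("w6.npz"))
a,b=ray(c,(315.8,50),.022),ray(c,(316.5,240),.022); d=(b-a)/np.linalg.norm(b-a); m=(a+b)/2
print(a.round(4),b.round(4),np.linalg.norm(b-a),"ang",np.degrees(np.arctan2(-d[1],-d[0])))
for k in(-72,-36,0,36,72): print(k,(m-d*k/1e3)[:2].round(4))
print("ref cap",ray(c,(600,43),.062).round(4))
E
```

```text
[ 0.5579 -0.1911  0.022 ] [ 0.373  -0.1571  0.022 ] 0.18793384952305905 ang -10.405677907257994
-72 [ 0.3947 -0.1611]
-36 [ 0.4301 -0.1676]
0 [ 0.4655 -0.1741]
36 [ 0.5009 -0.1806]
72 [ 0.5363 -0.1871]
ref cap [ 0.5102 -0.4278  0.062 ]
```

```bash
python3 - <<'E'
from h import *
c=dict(np.load("w6.npz")); im=cv2.imread("pics/w6.png")[:,:,::-1].copy()
for b in blobs(im,(95,120,40),(125,255,255),200,(250,240,400,345)): print(b,ray(c,(b[2][0]+b[2][2]/2-.5,b[2][1]+b[2][3]/2-.5),.2508))
E
```

```text
([321.7, 313.6], 1835, [298, 289, 48, 50]) [ 0.39928671 -0.16773516  0.2508    ]
```

Request:
carry_out(
  commands=[
    {"hand":-1,"tx":40,"ty":-5,"tz":0,"yaw":0},
    {"hand":-1,"tx":80,"ty":-10,"tz":-30,"yaw":0},
    {"hand":-1,"tx":102,"ty":-13,"tz":-80,"yaw":0},
    {"hand":-1,"tx":102,"ty":-13,"tz":-130,"yaw":0},
    {"hand":-1,"tx":102,"ty":-13,"tz":-150,"yaw":0},
  ],
)

```text
clock: 12.25
tool_pos: [0.5003, -0.1754, 0.0968]
ee_rot: [0.996, -0.087, -0.002, -0.001]
ft_force: [-1.3, -0.2, -0.1]
gripper_width: 0.0225
grip_force: 8.0
```

Request:
carry_out(
  commands=[
    {"hand":-1,"tx":0,"ty":0,"tz":-20,"yaw":0},
    {"hand":-1,"tx":0,"ty":0,"tz":-26,"yaw":0},
    {"hand":-1,"tx":0,"ty":0,"tz":-26,"yaw":0},
    {"hand":-1,"tx":0,"ty":0,"tz":-26,"yaw":0},
  ],
)

```text
clock: 12.65
tool_pos: [0.5021, -0.1781, 0.0758]
ee_rot: [0.996, -0.088, 0.001, 0.0]
ft_force: [-0.4, -0.4, 1.8]
gripper_width: 0.0222
grip_force: 8.0
```

```bash
python3 - <<'E'
from h import *
print(r.sense()["tool_pos"],r.sense()["gripper_width"])
c=r.get_calibration("wrist"); im=r.grab_frame("wrist"); cv2.imwrite("pics/w7.png",im[:,:,::-1])
np.savez("w7.npz",**{k:np.array(v) for k,v in c.items()})
cv2.imwrite("pics/w7c.png",cv2.resize(im[120:360,200:440,::-1],(600,600),interpolation=cv2.INTER_CUBIC))
E
```

```text
[ 0.50211005 -0.17808892  0.07581358] 0.022207366188824983
```

View pics/w7c.png

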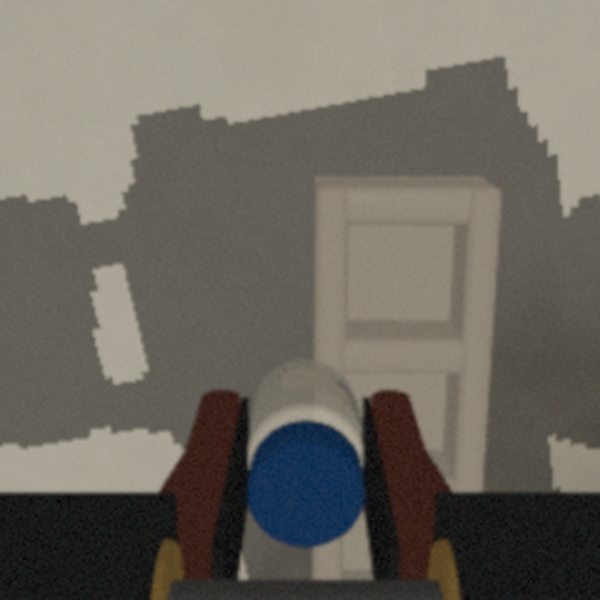

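The rack was knocked aside; its far edge is now at crop (317,178)–(498,188), right of the jaws. I'll back up and measure again.

Request:
carry_out(
  commands=[
    {"hand":-1,"tx":0,"ty":0,"tz":40,"yaw":0},
    {"hand":-1,"tx":-20,"ty":-5,"tz":85,"yaw":0},
    {"hand":-1,"tx":-60,"ty":-10,"tz":130,"yaw":0},
    {"hand":-1,"tx":-100,"ty":-20,"tz":174,"yaw":0},
    {"hand":-1,"tx":-100,"ty":-20,"tz":174,"yaw":0},
  ],
)

```text
clock: 13.2
tool_pos: [0.4001, -0.1997, 0.253]
ee_rot: [0.996, -0.09, 0.002, 0.002]
ft_force: [0.8, 0.3, -0.2]
gripper_width: 0.0225
grip_force: 8.0
```

Request:
carry_out(
  commands=[
    {"hand":-1,"tx":0,"ty":0,"tz":0,"yaw":0},
    {"hand":-1,"tx":0,"ty":0,"tz":0,"yaw":0},
  ],
)

```text
clock: 13.4
tool_pos: [0.4017, -0.1989, 0.2496]
ee_rot: [0.996, -0.089, 0.001, 0.001]
ft_force: [-0.3, 0.1, -0.8]
gripper_width: 0.0226
grip_force: 8.0
```

```bash
python3 - <<'E'
from h import *
print(r.sense()["tool_pos"],r.sense()["gripper_width"])
c=r.get_calibration("wrist"); im=r.grab_frame("wrist"); cv2.imwrite("pics/w8.png",im[:,:,::-1])
np.savez("w8.npz",**{k:np.array(v) for k,v in c.items()})
cv2.imwrite("pics/w8c.png",cv2.resize(im[0:300,200:480,::-1],(560,600),interpolation=cv2.INTER_CUBIC))
E
```

```text
[ 0.40170608 -0.19893033  0.24960491] 0.022558608787410013
```

View pics/w8c.png

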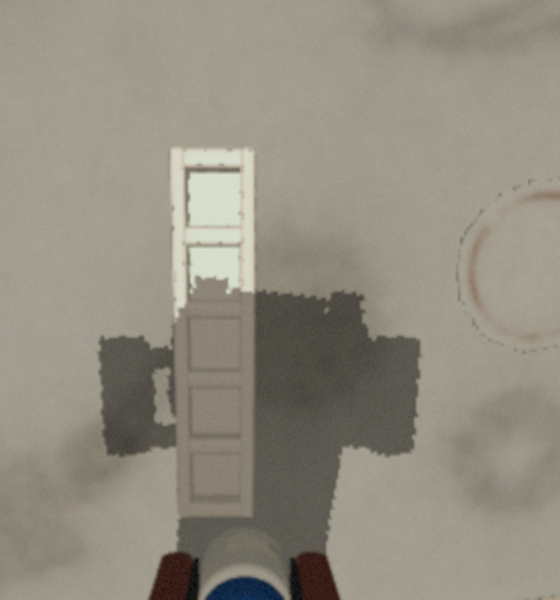

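Rack now: far edge at crop row 149 (cols 172–254), near edge at row 516 (cols 178–253), all cells empty.

```bash
python3 - <<'E'
from h import *
c=dict(np.load("w8.npz"))
f=lambda x,y:(200+x/2-.25,y/2-.25)
C=[ray(c,f(*p),.022)[:2].round(4) for p in((172,149),(254,149),(253,516),(178,516))];print(C,[np.linalg.norm(C[i]-C[i-1]).round(4) for i in range(4)])
print("cell rims far",[ray(c,f(*p),.022)[:2].round(4) for p in((185,167),(243,167),(241,226),(185,226))])
print("cell rims near",[ray(c,f(*p),.022)[:2].round(4) for p in((189,452),(242,452),(240,500),(190,500))])
a,b=(C[0]+C[1])/2,(C[2]+C[3])/2; d=(a-b)/np.linalg.norm(a-b); m=(a+b)/2
print("ctr",m,"ang",np.degrees(np.arctan2(d[1],d[0])))
for k in(-72,-36,0,36,72): print(k,(m+d*k/1e3).round(4))
E
```

```text
[array([ 0.5459, -0.1904]), array([ 0.5389, -0.2296]), array([ 0.3549, -0.1965]), array([ 0.3623, -0.1554])] [np.float64(0.1869), np.float64(0.0398), np.float64(0.187), np.float64(0.0418)]
cell rims far [array([ 0.5369, -0.195 ]), array([ 0.5319, -0.2229]), array([ 0.5054, -0.2171]), array([ 0.5104, -0.1896])]
cell rims near [array([ 0.397 , -0.1687]), array([ 0.3918, -0.197 ]), array([ 0.3653, -0.1911]), array([ 0.3702, -0.1639])]
ctr [ 0.4505   -0.192975] ang -10.495383910604206
-72 [ 0.3797 -0.1799]
-36 [ 0.4151 -0.1864]
0 [ 0.4505 -0.193 ]
36 [ 0.4859 -0.1995]
72 [ 0.5213 -0.2061]
```

Request:
carry_out(
  commands=[
    {"hand":-1,"tx":45,"ty":0,"tz":-10,"yaw":0},
    {"hand":-1,"tx":85,"ty":-1,"tz":-50,"yaw":0},
    {"hand":-1,"tx":85,"ty":-1,"tz":-100,"yaw":0},
    {"hand":-1,"tx":85,"ty":-1,"tz":-145,"yaw":0},
    {"hand":-1,"tx":85,"ty":-1,"tz":-173,"yaw":0},
  ],
)

```text
clock: 13.95
tool_pos: [0.4848, -0.1976, 0.0703]
ee_rot: [0.996, -0.088, -0.003, -0.002]
ft_force: [1.5, -0.6, 0.5]
gripper_width: 0.0224
grip_force: 8.0
```

Request:
carry_out(
  commands=[
    {"hand":-1,"tx":0,"ty":0,"tz":0,"yaw":0},
    {"hand":-1,"tx":0,"ty":0,"tz":0,"yaw":0},
    {"hand":-1,"tx":0,"ty":0,"tz":0,"yaw":0},
  ],
)

```text
clock: 14.25
tool_pos: [0.4876, -0.1997, 0.077]
ee_rot: [0.996, -0.089, 0.001, 0.0]
ft_force: [-0.5, -0.5, -0.0]
gripper_width: 0.0225
grip_force: 8.0
```

```bash
python3 - <<'E'
from h import *
for i in range(3):
  s=r.sense(); print(s["tool_pos"].round(4),s["ft_force"].round(1))
  c=r.get_calibration("wrist"); im=r.grab_frame("wrist")
cv2.imwrite("pics/w9.png",im[:,:,::-1]); np.savez("w9.npz",**{k:np.array(v) for k,v in c.items()})
cv2.imwrite("pics/w9c.png",cv2.resize(im[120:360,200:440,::-1],(600,600),interpolation=cv2.INTER_CUBIC))
b=max(blobs(im,(95,120,40),(125,255,255),200,(250,240,400,345)),key=lambda b:b[1]); print(b,ray(c,(b[2][0]+b[2][2]/2-.5,b[2][1]+b[2][3]/2-.5),s["tool_pos"][2]+.0005))
print("far rim corners exp",[proj(c,p+(.022,)).round(1).tolist() for p in((.5369,-.195),(.5319,-.2229))], "cell36 ctr",proj(c,(.4861,-.1997,.022)))
E
```

```text
[ 0.4876 -0.1997  0.077 ] [-0.5 -0.5 -0. ]
[ 0.4876 -0.2     0.0773] [-0.8 -0.3  0.1]
[ 0.4875 -0.2001  0.0774] [ 0.5 -0.6 -0.1]
([321.9, 313.5], 1811, [298, 289, 48, 49]) [ 0.48829002 -0.20081505  0.07788846]
far rim corners exp [[296.1, 191.9], [346.3, 191.9]] cell36 ctr [320.31503366 273.94385283]
```

Request:
carry_out(
  commands=[
    {"hand":-1,"tx":-2,"ty":0,"tz":-5,"yaw":0},
    {"hand":-1,"tx":-2,"ty":0,"tz":-10,"yaw":0},
    {"hand":-1,"tx":-2,"ty":0,"tz":-14,"yaw":0},
    {"hand":-1,"tx":-2,"ty":0,"tz":-17,"yaw":0},
    {"hand":-1,"tx":-2,"ty":0,"tz":-17,"yaw":0},
  ],
)

```text
clock: 14.9
tool_pos: [0.4863, -0.2003, 0.0594]
ee_rot: [0.996, -0.089, 0.002, 0.0]
ft_force: [3.3, -0.9, 4.8]
gripper_width: 0.0227
grip_force: 8.0
```

Request:
carry_out(
  commands=[
    {"hand":-1,"tx":0,"ty":0,"tz":0,"yaw":0},
    {"hand":-1,"tx":0,"ty":0,"tz":0,"yaw":0},
  ],
)

```text
clock: 15.1
tool_pos: [0.4862, -0.2003, 0.0595]
ee_rot: [0.996, -0.089, 0.002, 0.0]
ft_force: [2.8, -1.8, 5.0]
gripper_width: 0.0228
grip_force: 8.0
```

```bash
python3 - <<'E'
from h import *
c=r.get_calibration("wrist"); im=r.grab_frame("wrist"); cv2.imwrite("pics/w10.png",im[:,:,::-1]); np.savez("w10.npz",**{k:np.array(v) for k,v in c.items()})
b=max(blobs(im,(95,120,40),(125,255,255),200,(250,240,400,345)),key=lambda b:b[1]); print(b)
cv2.imwrite("pics/w10c.png",cv2.resize(im[120:360,200:440,::-1],(600,600),interpolation=cv2.INTER_CUBIC))
E
```

```text
([321.9, 308.0], 1871, [298, 283, 49, 50])
```

View pics/w10c.png

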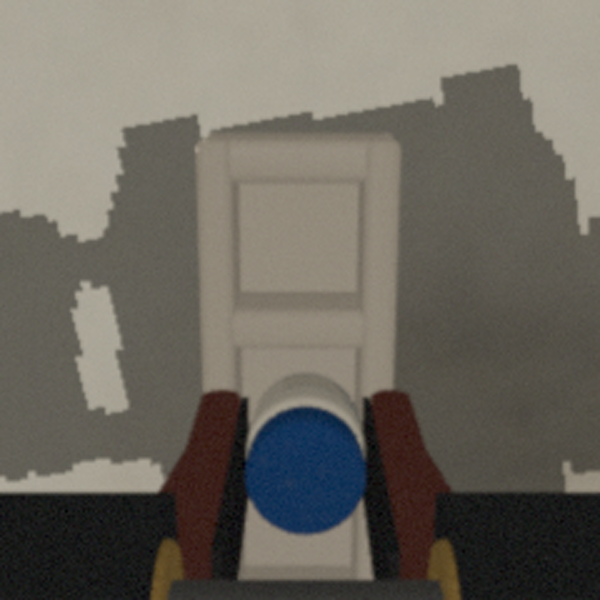

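The rack is well centred laterally around the vial, which is at the front cell mouth. Far rim of its cell at crop row ~347, far cell rim at row 180.

```bash
python3 - <<'E'
from h import *
c=dict(np.load("w10.npz")); f=lambda x,y:(200+x/2.5,120+y/2.5)
for n,p in(("outer far L",(200,138)),("outer far R",(400,138)),("farcell top",(299,181)),("farcell low",(299,309)),("cell36 far rim",(299,346))): print(n,ray(c,f(*p),.022)[:2].round(4))
s=r.sense();print(s["tool_pos"],s["ft_force"],s["moment"])
b=(298+24,283+24.5)
for z in(.0595,.061,.063): print(ray(c,b,z).round(4))
d=np.array([.983,-.182])
for z in(.003,.008,.013,.018):print("back bottom edge if at tcp",z,(proj(c,(*(np.array([.4862,-.2003])+.0115*d),z))-[200,120])*2.5)
E
```

```text
outer far L [ 0.5473 -0.1905]
outer far R [ 0.5401 -0.2303]
farcell top [ 0.5352 -0.2087]
farcell low [ 0.5084 -0.2038]
cell36 far rim [ 0.5002 -0.2023]
[ 0.48613335 -0.20028785  0.05947404] [ 2.90870096 -1.7578339   5.31209903] [-0.16274191 -0.58339046 -0.02537671]
[ 0.4893 -0.2016  0.0595]
[ 0.4901 -0.2018  0.061 ]
[ 0.491  -0.2019  0.063 ]
back bottom edge if at tcp 0.003 [301.79999612 332.18802594]
back bottom edge if at tcp 0.008 [301.74804872 338.45001018]
back bottom edge if at tcp 0.013 [301.69355823 345.01855134]
back bottom edge if at tcp 0.018 [301.6363332  351.91672561]
```

Request:
carry_out(
  commands=[
    {"hand":-1,"tx":0,"ty":0,"tz":8,"yaw":0},
    {"hand":-1,"tx":0,"ty":0,"tz":16,"yaw":0},
    {"hand":-1,"tx":4.5,"ty":-0.5,"tz":16,"yaw":0},
    {"hand":-1,"tx":4.5,"ty":-0.5,"tz":16,"yaw":0},
    {"hand":-1,"tx":4.5,"ty":-0.5,"tz":16,"yaw":0},
  ],
)

```text
clock: 15.65
tool_pos: [0.4887, -0.2003, 0.0744]
ee_rot: [0.996, -0.089, -0.0, -0.0]
ft_force: [-0.1, 0.5, -0.4]
gripper_width: 0.0226
grip_force: 8.0
```

```bash
cat >> h.py <<'E'
def held(c,im,s,far=True):
    # held blue vial: cap centre and far-side bottom edge along the cap's column, in the wrist view
    b=max(blobs(im,(95,120,40),(125,255,255),200,(250,240,400,345)),key=lambda b:b[1]); x,y,w,h=b[2]
    col=im[y-45:y+2,int(x+w/2)-2:int(x+w/2)+3].mean((1,2)); return b,[round(v) for v in col]
E
python3 - <<'E'
from h import *
s=r.sense();c=r.get_calibration("wrist"); im=r.grab_frame("wrist"); cv2.imwrite("pics/w11.png",im[:,:,::-1]); np.savez("w11.npz",**{k:np.array(v) for k,v in c.items()})
print(s["tool_pos"],s["ft_force"].round(1),s["gripper_width"]); print(held(c,im,s))
a=cv2.imread("pics/w6.png")[:,:,::-1].copy(); print(held(c,a,s)); a=cv2.imread("pics/w10.png")[:,:,::-1].copy(); print(held(c,a,s))
E
```

```text
[ 0.48865222 -0.20028808  0.07443731] [-0.1  0.5 -0.4] 0.022604159240332176
(([321.8, 308.1], 1868, [298, 284, 49, 49]), [115, 118, 126, 131, 133, 134, 135, 134, 134, 133, 134, 133, 132, 130, 128, 127, 129, 134, 133, 134, 134, 135, 134, 133, 134, 135, 134, 134, 134, 128, 115, 108, 108, 108, 108, 111, 116, 117, 121, 127, 138, 146, 141, 111, 59, 40, 43])
(([321.7, 313.6], 1835, [298, 289, 48, 50]), [86, 86, 88, 87, 86, 87, 89, 87, 87, 88, 86, 86, 87, 88, 87, 87, 87, 88, 87, 93, 99, 101, 103, 106, 108, 108, 107, 107, 108, 108, 106, 104, 104, 104, 103, 104, 106, 115, 126, 135, 142, 144, 144, 130, 86, 47, 40])
(([321.9, 308.0], 1871, [298, 283, 49, 50]), [114, 115, 113, 114, 115, 119, 124, 131, 133, 135, 136, 135, 136, 135, 135, 133, 133, 132, 132, 128, 124, 127, 134, 135, 135, 135, 135, 134, 135, 135, 130, 115, 107, 108, 108, 108, 112, 117, 117, 121, 128, 140, 148, 142, 109, 54, 42])
```

Request:
carry_out(
  commands=[
    {"hand":-1,"tx":3.5,"ty":-0.5,"tz":0,"yaw":0},
    {"hand":-1,"tx":3.5,"ty":-0.5,"tz":-6,"yaw":0},
    {"hand":-1,"tx":3.5,"ty":-0.5,"tz":-11,"yaw":0},
    {"hand":-1,"tx":3.5,"ty":-0.5,"tz":-14,"yaw":0},
    {"hand":-1,"tx":3.5,"ty":-0.5,"tz":-14,"yaw":0},
  ],
)

```text
clock: 16.2
tool_pos: [0.4917, -0.2006, 0.0598]
ee_rot: [0.996, -0.089, -0.001, -0.0]
ft_force: [0.5, -0.3, -0.1]
gripper_width: 0.0226
grip_force: 8.0
```

```bash
python3 - <<'E'
from h import *
s=r.sense();c=r.get_calibration("wrist"); im=r.grab_frame("wrist"); cv2.imwrite("pics/w12.png",im[:,:,::-1]); np.savez("w12.npz",**{k:np.array(v) for k,v in c.items()})
print(s["tool_pos"],s["ft_force"].round(1),s["gripper_width"]); print(held(c,im,s))
E
```

```text
[ 0.49172469 -0.20062089  0.05984969] [ 0.5 -0.3 -0.1] 0.022637725733478817
(([321.8, 308.1], 1869, [298, 283, 49, 50]), [135, 135, 135, 134, 135, 135, 131, 122, 115, 115, 115, 114, 114, 115, 117, 123, 130, 134, 134, 135, 135, 135, 136, 134, 135, 133, 134, 132, 131, 126, 125, 116, 107, 108, 109, 109, 112, 117, 118, 120, 128, 139, 147, 143, 112, 57, 39])
```

Request:
carry_out(
  commands=[
    {"hand":-1,"tx":-1,"ty":0,"tz":-4,"yaw":0},
    {"hand":-1,"tx":-2,"ty":0,"tz":-8,"yaw":0},
    {"hand":-1,"tx":-2,"ty":0,"tz":-11,"yaw":0},
    {"hand":-1,"tx":-2,"ty":0,"tz":-12,"yaw":0},
    {"hand":-1,"tx":-2,"ty":0,"tz":-12,"yaw":0},
  ],
)

```text
clock: 16.75
tool_pos: [0.4899, -0.2007, 0.0483]
ee_rot: [0.996, -0.089, -0.0, -0.0]
ft_force: [-0.9, 0.9, 0.3]
gripper_width: 0.0225
grip_force: 8.0
```

```bash
python3 - <<'E'
from h import *
s=r.sense();c=r.get_calibration("wrist"); im=r.grab_frame("wrist"); cv2.imwrite("pics/w13.png",im[:,:,::-1]); np.savez("w13.npz",**{k:np.array(v) for k,v in c.items()})
print(s["tool_pos"],s["ft_force"].round(1),s["gripper_width"]); print(held(c,im,s))
E
```

```text
[ 0.48986362 -0.20074134  0.04834397] [-0.9  0.9  0.3] 0.022511340672066824
(([321.8, 308.1], 1863, [298, 283, 49, 50]), [137, 136, 137, 137, 137, 136, 137, 136, 136, 128, 116, 115, 116, 116, 116, 116, 116, 118, 121, 128, 134, 135, 136, 136, 137, 135, 136, 136, 134, 135, 135, 134, 131, 125, 116, 111, 113, 117, 120, 121, 128, 140, 148, 143, 111, 57, 39])
```

Request:
carry_out(
  commands=[
    {"hand":-1,"tx":-1,"ty":0,"tz":-1,"yaw":0},
    {"hand":-0.2,"tx":-1,"ty":0,"tz":-1,"yaw":0},
    {"hand":-0.2,"tx":-1,"ty":0,"tz":-1,"yaw":0},
    {"hand":-0.2,"tx":-1,"ty":0,"tz":-1,"yaw":0},
    {"hand":-0.2,"tx":-1,"ty":0,"tz":4,"yaw":0},
  ],
)

```text
clock: 17.3
tool_pos: [0.4891, -0.2007, 0.0525]
ee_rot: [0.996, -0.089, -0.0, -0.0]
ft_force: [-0.4, 0.0, 0.2]
gripper_width: 0.035
grip_force: 0.0
```

Request:
carry_out(
  commands=[
    {"hand":-0.2,"tx":0,"ty":0,"tz":20,"yaw":0},
    {"hand":-0.2,"tx":0,"ty":0,"tz":55,"yaw":0},
    {"hand":-0.2,"tx":-30,"ty":10,"tz":100,"yaw":0},
    {"hand":-0.2,"tx":-60,"ty":20,"tz":150,"yaw":0},
    {"hand":-0.2,"tx":-90,"ty":30,"tz":190,"yaw":0},
  ],
)

```text
clock: 17.8
tool_pos: [0.4072, -0.1731, 0.2325]
ee_rot: [0.996, -0.089, 0.0, -0.0]
ft_force: [0.0, -0.2, 1.3]
gripper_width: 0.0351
grip_force: 0.0
```

```bash
python3 - <<'E'
from h import *
s=r.sense();c=r.get_calibration("wrist"); im=r.grab_frame("wrist"); cv2.imwrite("pics/w14.png",im[:,:,::-1]); np.savez("w14.npz",**{k:np.array(v) for k,v in c.items()})
print(s["tool_pos"])
for z in(.045,.048,.067):
  for b in blobs(im,(95,120,40),(125,255,255),100): print(z,b,ray(c,b[0],z).round(4))
# rack outline: bright or shaded-white (low sat) columns through rack rows
hsv=cv2.cvtColor(im,cv2.COLOR_RGB2HSV); rack(c,im)
E
```

```text
[ 0.40724508 -0.17310513  0.23245308]
0.045 ([335.8, 135.8], 401, [325, 125, 22, 23]) [ 0.4853 -0.2006  0.045 ]
0.048 ([335.8, 135.8], 401, [325, 125, 22, 23]) [ 0.4852 -0.2005  0.048 ]
0.067 ([335.8, 135.8], 401, [325, 125, 22, 23]) [ 0.4848 -0.1997  0.067 ]
cand 0.3918 -0.4654 0.064 0.059 22.3 (573, 142, 67, 82)
cand 0.4615 0.1074 0.139 0.18 6.1 (0, 121, 149, 178)
cand 0.5097 -0.2039 0.042 0.068 79.4 (312, 70, 46, 78)
```

Blue A is standing in the rack: cap at (.485,-.2005) against the cell centre (.4865,-.1998). Next is the second rotation, using the peg at (.432,.203).

Request:
carry_out(
  commands=[
    {"hand":-0.3,"tx":0,"ty":40,"tz":20,"yaw":0.05},
    {"hand":-0.3,"tx":5,"ty":85,"tz":25,"yaw":0.12},
    {"hand":-0.3,"tx":10,"ty":130,"tz":25,"yaw":0.2},
    {"hand":-0.3,"tx":15,"ty":178,"tz":25,"yaw":0.28},
    {"hand":-0.3,"tx":20,"ty":226,"tz":25,"yaw":0.28},
  ],
)

```text
clock: 18.35
tool_pos: [0.4278, 0.054, 0.2564]
ee_rot: [0.999, 0.052, 0.001, 0.0]
ft_force: [0.7, 0.3, 0.2]
gripper_width: 0.0306
grip_force: 0.0
```

Request:
carry_out(
  commands=[
    {"hand":-0.3,"tx":5,"ty":48,"tz":0,"yaw":0},
    {"hand":-0.3,"tx":5,"ty":95,"tz":0,"yaw":0},
    {"hand":-0.3,"tx":5,"ty":140,"tz":-20,"yaw":0},
    {"hand":-0.3,"tx":5,"ty":150,"tz":-65,"yaw":0},
    {"hand":-0.3,"tx":5,"ty":150,"tz":-110,"yaw":0},
  ],
)

```text
clock: 18.85
tool_pos: [0.4331, 0.2055, 0.1454]
ee_rot: [0.999, 0.053, 0.001, -0.001]
ft_force: [0.8, -0.2, -0.3]
gripper_width: 0.0309
grip_force: 0.0
```

Request:
carry_out(
  commands=[
    {"hand":-0.3,"tx":0,"ty":0,"tz":-20,"yaw":0},
    {"hand":-0.3,"tx":0,"ty":0,"tz":-20,"yaw":0},
    {"hand":-0.3,"tx":0,"ty":0,"tz":-20,"yaw":0},
  ],
)

```text
clock: 19.15
tool_pos: [0.4331, 0.2027, 0.1263]
ee_rot: [0.999, 0.051, 0.0, -0.0]
ft_force: [1.3, 0.0, 0.5]
gripper_width: 0.0309
grip_force: 0.0
```

```bash
python3 - <<'E'
from h import *
s=r.sense();c=r.get_calibration("wrist"); im=r.grab_frame("wrist"); cv2.imwrite("pics/w15.png",im[:,:,::-1]); np.savez("w15.npz",**{k:np.array(v) for k,v in c.items()})
print(s["tool_pos"],s["ee_rot"].round(3)); 
for col,lo,hi,z in(("orange",(5,150,120),(20,255,255),.047),("red",(0,180,120),(4,255,255),.024)):
  for b in blobs(im,lo,hi,30): print(col,b,ray(c,b[0],z).round(4))
for a in(162.9,):
  p=np.array([.542+.115*np.cos(np.radians(a)),.169+.115*np.sin(np.radians(a))]); print(p,proj(c,(*p,.072)),proj(c,(*p,.04)))
u,v=proj(c,(*p,.072)).astype(int); g=cv2.cvtColor(im,cv2.COLOR_RGB2GRAY)
for dv in(-12,-6,0,6): print(v+dv,g[v+dv,u-34:u+35:2].tolist())
E
```

```text
[0.4331076  0.20271728 0.12634017] [ 0.999  0.051  0.    -0.   ]
orange ([483.2, 186.9], 2944, [450, 158, 68, 61]) [0.4909 0.1061 0.047 ]
red ([386.6, 300.7], 199, [378, 287, 21, 26]) [0.3973 0.1491 0.024 ]
red ([5.7, 303.1], 93, [0, 297, 15, 13]) [0.3655 0.4381 0.024 ]
[0.4320838  0.20281464] [320.86417477 273.3722951 ] [320.99867415 256.9922295 ]
261 [120, 121, 120, 120, 120, 108, 82, 52, 40, 37, 51, 70, 90, 97, 62, 86, 88, 87, 90, 89, 91, 91, 65, 91, 101, 100, 101, 101, 100, 100, 101, 100, 101, 98, 98]
267 [120, 121, 120, 120, 121, 121, 122, 122, 120, 121, 119, 110, 78, 51, 54, 89, 91, 104, 112, 107, 97, 93, 95, 100, 100, 98, 100, 102, 100, 99, 102, 99, 102, 100, 100]
273 [118, 120, 120, 121, 120, 119, 119, 119, 121, 121, 122, 120, 121, 118, 111, 107, 105, 104, 107, 106, 105, 109, 83, 53, 47, 41, 44, 48, 49, 57, 74, 87, 87, 96, 101]
279 [45, 71, 49, 115, 120, 122, 119, 120, 120, 120, 118, 120, 121, 122, 120, 115, 112, 102, 104, 107, 106, 114, 120, 117, 120, 121, 119, 119, 119, 119, 116, 110, 106, 87, 31]
```

```bash
python3 arc.py 163 233 10; python3 arc.py 232 142 15
```

```text
[[-3.0, -14.0], [-5.0, -28.0], [-5.0, -42.0], [-3.0, -56.0], [1.0, -69.0]]
[[5.0, -13.0], [12.0, -25.0], [20.0, -37.0], [29.0, -47.0], [40.0, -56.0]]
[[-9.0, 8.0], [-17.0, 17.0], [-25.0, 26.0], [-31.0, 37.0], [-36.0, 48.0]]
[[-4.0, 11.0], [-7.0, 23.0], [-8.0, 35.0], [-8.0, 47.0], [-7.0, 59.0]]
[[2.0, 12.0], [6.0, 23.0], [11.0, 34.0], [16.0, 45.0], [23.0, 55.0]]
```

Request:
carry_out(
  commands=[
    {"hand":-0.3,"tx":0,"ty":0,"tz":-40,"yaw":0},
    {"hand":-0.3,"tx":0,"ty":0,"tz":-53,"yaw":0},
    {"hand":-0.3,"tx":0,"ty":0,"tz":-53,"yaw":0},
    {"hand":-1,"tx":0,"ty":0,"tz":-53,"yaw":0},
    {"hand":-1,"tx":0,"ty":0,"tz":-53,"yaw":0},
  ],
  newtons=15,
)

```text
clock: 19.7
tool_pos: [0.4337, 0.2028, 0.074]
ee_rot: [0.999, 0.051, 0.001, -0.0]
ft_force: [1.6, -0.2, 0.2]
gripper_width: 0.0181
grip_force: 0.0
```

Request:
carry_out(
  commands=[
    {"hand":-1,"tx":0,"ty":0,"tz":0,"yaw":0},
    {"hand":-1,"tx":0,"ty":0,"tz":0,"yaw":0},
  ],
)

```text
clock: 19.9
tool_pos: [0.4336, 0.2027, 0.0736]
ee_rot: [0.999, 0.051, 0.001, -0.0]
ft_force: [-0.7, 0.1, 7.0]
gripper_width: 0.0095
grip_force: 15.0
```

Request:
carry_out(
  commands=[
    {"hand":-1,"tx":-3,"ty":-14,"tz":0,"yaw":0},
    {"hand":-1,"tx":-5,"ty":-28,"tz":0,"yaw":0},
    {"hand":-1,"tx":-5,"ty":-42,"tz":0,"yaw":0},
    {"hand":-1,"tx":-3,"ty":-56,"tz":0,"yaw":0},
    {"hand":-1,"tx":1,"ty":-69,"tz":0,"yaw":0},
  ],
)

```text
clock: 20.4
tool_pos: [0.4343, 0.1326, 0.0735]
ee_rot: [0.999, 0.051, 0.001, 0.0]
ft_force: [-2.5, -0.1, 7.5]
gripper_width: 0.0091
grip_force: 15.0
```

Request:
carry_out(
  commands=[
    {"hand":-1,"tx":5,"ty":-13,"tz":0,"yaw":0},
    {"hand":-1,"tx":12,"ty":-25,"tz":0,"yaw":0},
    {"hand":-1,"tx":20,"ty":-37,"tz":0,"yaw":0},
    {"hand":-1,"tx":29,"ty":-47,"tz":0,"yaw":0},
    {"hand":-1,"tx":40,"ty":-56,"tz":0,"yaw":0},
  ],
)

```text
clock: 20.9
tool_pos: [0.4747, 0.0768, 0.0735]
ee_rot: [0.999, 0.051, 0.001, -0.0]
ft_force: [1.4, 2.8, 6.3]
gripper_width: 0.0093
grip_force: 15.0
```

Request:
carry_out(
  commands=[
    {"hand":-1,"tx":0,"ty":0,"tz":0,"yaw":0},
    {"hand":-1,"tx":0,"ty":0,"tz":0,"yaw":0},
    {"hand":-0.4,"tx":0,"ty":0,"tz":0,"yaw":0},
    {"hand":-0.4,"tx":0,"ty":0,"tz":0,"yaw":0},
    {"hand":-0.4,"tx":0,"ty":0,"tz":10,"yaw":0},
  ],
)

```text
clock: 21.4
tool_pos: [0.4726, 0.0768, 0.0819]
ee_rot: [0.999, 0.051, -0.001, 0.0]
ft_force: [-0.1, 0.5, 0.2]
gripper_width: 0.0261
grip_force: 0.0
```

Request:
carry_out(
  commands=[
    {"hand":-0.3,"tx":0,"ty":0,"tz":45,"yaw":0},
    {"hand":-0.3,"tx":-10,"ty":30,"tz":80,"yaw":0},
    {"hand":-0.1,"tx":-25,"ty":75,"tz":110,"yaw":0},
    {"hand":-0.1,"tx":-40,"ty":100,"tz":110,"yaw":0},
    {"hand":-0.1,"tx":-40,"ty":100,"tz":110,"yaw":0},
  ],
)

```text
clock: 21.9
tool_pos: [0.432, 0.1817, 0.1947]
ee_rot: [0.999, 0.054, 0.001, -0.001]
ft_force: [-0.6, 0.0, 0.0]
gripper_width: 0.0393
grip_force: 0.0
```

```bash
python3 - <<'E'
from h import *
s=r.sense();c=r.get_calibration("wrist"); im=r.grab_frame("wrist"); cv2.imwrite("pics/w16.png",im[:,:,::-1]); np.savez("w16.npz",**{k:np.array(v) for k,v in c.items()})
print(s["tool_pos"])
for col,lo,hi,z in(("orange",(5,150,120),(20,255,255),.047),("red",(0,180,120),(4,255,255),.024),("blue",(95,120,60),(125,255,255),.077)):
  for b in blobs(im,lo,hi,30): print(col,b,ray(c,b[0],z).round(4))
E
```

```text
[0.43198618 0.18174892 0.19472179]
red ([346.0, 269.3], 289, [332, 256, 29, 21]) [0.3948 0.1544 0.024 ]
red ([35.8, 266.9], 152, [24, 260, 26, 14]) [0.365  0.4477 0.024 ]
blue ([1.5, 26.6], 244, [0, 0, 6, 73]) [0.5568 0.4081 0.077 ]
blue ([316.0, 207.0], 595, [303, 193, 27, 28]) [0.46  0.189 0.077]
```

Request:
carry_out(
  commands=[
    {"hand":-0.1,"tx":28,"ty":8,"tz":-20,"yaw":0},
    {"hand":-0.1,"tx":28,"ty":8,"tz":-60,"yaw":0},
    {"hand":-0.1,"tx":28,"ty":8,"tz":-80,"yaw":0},
    {"hand":-0.1,"tx":28,"ty":8,"tz":-80,"yaw":0},
    {"hand":-0.1,"tx":28,"ty":8,"tz":-80,"yaw":0},
  ],
  newtons=15,
)

```text
clock: 22.45
tool_pos: [0.4619, 0.1846, 0.1127]
ee_rot: [0.999, 0.051, -0.001, 0.0]
ft_force: [0.2, -0.1, -0.5]
gripper_width: 0.0393
grip_force: 0.0
```

```bash
python3 - <<'E'
from h import *
s=r.sense();c=r.get_calibration("wrist"); im=r.grab_frame("wrist"); print(s["tool_pos"])
for b in blobs(im,(95,120,60),(125,255,255),200): print(b,ray(c,(b[2][0]+b[2][2]/2-.5,b[2][1]+b[2][3]/2-.5),.077).round(4))
E
```

```text
[0.46191169 0.18464546 0.11268476]
([312.9, 283.8], 1182, [294, 264, 38, 40]) [0.4615 0.1893 0.077 ]
```

Request:
carry_out(
  commands=[
    {"hand":-0.1,"tx":0,"ty":4.5,"tz":0,"yaw":0},
    {"hand":-0.1,"tx":0,"ty":4.5,"tz":-20,"yaw":0},
    {"hand":-0.1,"tx":0,"ty":4.5,"tz":-36,"yaw":0},
    {"hand":-0.1,"tx":0,"ty":4.5,"tz":-36,"yaw":0},
    {"hand":-1,"tx":0,"ty":4.5,"tz":-36,"yaw":0},
  ],
)

```text
clock: 23.0
tool_pos: [0.4623, 0.1902, 0.0775]
ee_rot: [0.999, 0.051, 0.0, -0.0]
ft_force: [0.8, 1.3, 0.9]
gripper_width: 0.0344
grip_force: 0.0
```

Request:
carry_out(
  commands=[
    {"hand":-1,"tx":0,"ty":0,"tz":0,"yaw":0},
    {"hand":-1,"tx":0,"ty":0,"tz":0,"yaw":0},
    {"hand":-1,"tx":0,"ty":0,"tz":0,"yaw":0},
    {"hand":-1,"tx":0,"ty":0,"tz":0,"yaw":0},
  ],
)

```text
clock: 23.4
tool_pos: [0.4626, 0.1902, 0.0776]
ee_rot: [0.999, 0.051, 0.001, -0.0]
ft_force: [-0.7, -0.1, 7.4]
gripper_width: 0.0227
grip_force: 15.0
```

Request:
carry_out(
  commands=[
    {"hand":-1,"tx":0,"ty":0,"tz":10,"yaw":0},
    {"hand":-1,"tx":0,"ty":0,"tz":30,"yaw":0},
    {"hand":-1,"tx":0,"ty":0,"tz":60,"yaw":0},
    {"hand":-1,"tx":0,"ty":0,"tz":100,"yaw":0},
    {"hand":-1,"tx":-10,"ty":-20,"tz":140,"yaw":0},
  ],
)

```text
clock: 23.9
tool_pos: [0.4518, 0.1718, 0.2186]
ee_rot: [0.999, 0.052, 0.0, -0.001]
ft_force: [0.6, -0.5, 0.7]
gripper_width: 0.0228
grip_force: 15.0
```

Request:
carry_out(
  commands=[
    {"hand":-1,"tx":-10,"ty":-40,"tz":15,"yaw":0},
    {"hand":-1,"tx":-30,"ty":-85,"tz":35,"yaw":-0.07},
    {"hand":-1,"tx":-50,"ty":-130,"tz":35,"yaw":-0.14},
    {"hand":-1,"tx":-54,"ty":-178,"tz":35,"yaw":-0.21},
    {"hand":-1,"tx":-54,"ty":-226,"tz":35,"yaw":-0.28},
  ],
)

```text
clock: 24.4
tool_pos: [0.3966, -0.0579, 0.2528]
ee_rot: [0.996, -0.09, 0.001, 0.001]
ft_force: [1.9, 0.3, 0.4]
gripper_width: 0.0225
grip_force: 15.0
```

Request:
carry_out(
  commands=[
    {"hand":-1,"tx":0,"ty":-45,"tz":0,"yaw":0},
    {"hand":-1,"tx":0,"ty":-90,"tz":0,"yaw":0},
    {"hand":-1,"tx":0,"ty":-120,"tz":0,"yaw":0},
    {"hand":-1,"tx":0,"ty":-120,"tz":0,"yaw":0},
    {"hand":-1,"tx":0,"ty":-120,"tz":0,"yaw":0},
  ],
)

```text
clock: 24.9
tool_pos: [0.3977, -0.176, 0.2518]
ee_rot: [0.996, -0.09, -0.0, -0.0]
ft_force: [-0.5, -0.0, 0.3]
gripper_width: 0.0224
grip_force: 15.0
```

```bash
python3 - <<'E'
from h import *
s=r.sense();c=r.get_calibration("wrist"); im=r.grab_frame("wrist"); cv2.imwrite("pics/w17.png",im[:,:,::-1]); np.savez("w17.npz",**{k:np.array(v) for k,v in c.items()})
print(s["tool_pos"],s["ee_rot"].round(3),s["gripper_width"])
for b in blobs(im,(95,120,40),(125,255,255),200): print(b,ray(c,b[0],.048).round(4))
print(held(c,im,s)); rack(c,im)
p=proj(c,(.4865,-.1998,.022)); print("cell36",p)
E
```

```text
[ 0.39766552 -0.17597586  0.2518383 ] [ 0.996 -0.09  -0.    -0.   ] 0.022432834670399013
([330.4, 126.2], 364, [320, 115, 21, 23]) [ 0.4853 -0.2006  0.048 ]
([321.3, 315.1], 1806, [298, 291, 48, 49]) [ 0.294  -0.1572  0.048 ]
(([321.3, 315.1], 1806, [298, 291, 48, 49]), [128, 127, 125, 119, 102, 90, 88, 88, 89, 89, 88, 89, 88, 88, 87, 88, 88, 87, 91, 96, 99, 100, 99, 97, 88, 91, 100, 99, 102, 107, 106, 104, 104, 104, 105, 104, 108, 117, 128, 138, 143, 146, 143, 126, 72, 44, 40])
cand 0.3913 -0.4652 0.064 0.057 22.4 (558, 133, 72, 79)
cand 0.4599 0.1135 0.137 0.191 6.1 (0, 116, 153, 171)
cand 0.5057 -0.2031 0.041 0.077 79.1 (308, 64, 43, 83)
cell36 [328.8322035  126.56598167]
```

Request:
carry_out(
  commands=[
    {"hand":-1,"tx":21,"ty":-11,"tz":-40,"yaw":0},
    {"hand":-1,"tx":21,"ty":-11,"tz":-90,"yaw":0},
    {"hand":-1,"tx":21,"ty":-11,"tz":-135,"yaw":0},
    {"hand":-1,"tx":21,"ty":-11,"tz":-170,"yaw":0},
    {"hand":-1,"tx":21,"ty":-11,"tz":-173,"yaw":0},
  ],
)

```text
clock: 25.45
tool_pos: [0.4167, -0.1845, 0.0756]
ee_rot: [0.996, -0.087, -0.003, -0.002]
ft_force: [-0.2, 0.9, 0.1]
gripper_width: 0.0226
grip_force: 15.0
```

Request:
carry_out(
  commands=[
    {"hand":-1,"tx":0,"ty":0,"tz":0,"yaw":0},
    {"hand":-1,"tx":0,"ty":0,"tz":0,"yaw":0},
    {"hand":-1,"tx":0,"ty":0,"tz":0,"yaw":0},
  ],
)

```text
clock: 25.75
tool_pos: [0.4202, -0.1875, 0.0806]
ee_rot: [0.996, -0.089, 0.002, 0.001]
ft_force: [0.2, 0.3, -0.8]
gripper_width: 0.0228
grip_force: 15.0
```

```bash
python3 - <<'E'
from h import *
s=r.sense();c=r.get_calibration("wrist"); im=r.grab_frame("wrist"); cv2.imwrite("pics/w18.png",im[:,:,::-1]); np.savez("w18.npz",**{k:np.array(v) for k,v in c.items()})
print(s["tool_pos"],s["ft_force"].round(1)); print(held(c,im,s)); 
for b in blobs(im,(95,120,40),(125,255,255),200): print(b,ray(c,b[0],.048).round(4))
g=cv2.cvtColor(im,cv2.COLOR_RGB2GRAY); v=255; print("row",v,[(x,int(g[v,x])) for x in range(270,375,2)])
E
```

```text
[ 0.42023894 -0.18752192  0.08059075] [ 0.2  0.3 -0.8]
(([321.5, 315.0], 1792, [298, 291, 48, 49]), [137, 134, 136, 134, 134, 133, 133, 132, 129, 124, 128, 133, 135, 135, 135, 135, 135, 134, 132, 127, 119, 118, 113, 107, 96, 98, 106, 104, 106, 114, 114, 118, 122, 122, 123, 123, 125, 134, 146, 154, 161, 161, 158, 139, 83, 49, 43])
([323.2, 158.6], 1399, [303, 137, 41, 44]) [ 0.4856 -0.2006  0.048 ]
([321.5, 315.0], 1792, [298, 291, 48, 49]) [ 0.4034 -0.185   0.048 ]
row 255 [(270, 87), (272, 84), (274, 82), (276, 80), (278, 78), (280, 81), (282, 78), (284, 80), (286, 120), (288, 134), (290, 136), (292, 137), (294, 134), (296, 131), (298, 122), (300, 128), (302, 130), (304, 127), (306, 127), (308, 127), (310, 128), (312, 130), (314, 128), (316, 126), (318, 129), (320, 129), (322, 127), (324, 126), (326, 127), (328, 126), (330, 129), (332, 128), (334, 128), (336, 129), (338, 127), (340, 129), (342, 122), (344, 131), (346, 136), (348, 135), (350, 139), (352, 137), (354, 124), (356, 80), (358, 81), (360, 81), (362, 79), (364, 85), (366, 81), (368, 81), (370, 81), (372, 83), (374, 79)]
```

Request:
carry_out(
  commands=[
    {"hand":-1,"tx":-0.5,"ty":0,"tz":-6,"yaw":0},
    {"hand":-1,"tx":-0.5,"ty":0,"tz":-12,"yaw":0},
    {"hand":-1,"tx":-0.5,"ty":0,"tz":-16,"yaw":0},
    {"hand":-1,"tx":-0.5,"ty":0,"tz":-19,"yaw":0},
    {"hand":-1,"tx":-0.5,"ty":0,"tz":-19,"yaw":0},
  ],
)

```text
clock: 26.3
tool_pos: [0.4181, -0.187, 0.059]
ee_rot: [0.996, -0.089, -0.001, -0.0]
ft_force: [-0.2, 0.9, -0.4]
gripper_width: 0.0223
grip_force: 15.0
```

Request:
carry_out(
  commands=[
    {"hand":-1,"tx":0,"ty":0,"tz":0,"yaw":0},
  ],
)

```text
clock: 26.4
tool_pos: [0.4184, -0.1871, 0.0595]
ee_rot: [0.996, -0.089, -0.0, -0.0]
ft_force: [0.2, 0.2, -0.4]
gripper_width: 0.0228
grip_force: 15.0
```

Request:
carry_out(
  commands=[
    {"hand":-1,"tx":0,"ty":0,"tz":-5,"yaw":0},
    {"hand":-1,"tx":0,"ty":0,"tz":-10,"yaw":0},
    {"hand":-1,"tx":0,"ty":0,"tz":-10,"yaw":0},
  ],
)

```text
clock: 26.7
tool_pos: [0.4181, -0.1871, 0.049]
ee_rot: [0.996, -0.089, -0.0, -0.0]
ft_force: [-0.3, 0.3, -0.3]
gripper_width: 0.0226
grip_force: 15.0
```

Request:
carry_out(
  commands=[
    {"hand":-1,"tx":0,"ty":0,"tz":0,"yaw":0},
    {"hand":-0.2,"tx":0,"ty":0,"tz":0,"yaw":0},
    {"hand":-0.2,"tx":0,"ty":0,"tz":0,"yaw":0},
    {"hand":-0.2,"tx":0,"ty":0,"tz":0,"yaw":0},
    {"hand":-0.2,"tx":0,"ty":0,"tz":0,"yaw":0},
  ],
)

```text
clock: 27.2
tool_pos: [0.4184, -0.1872, 0.0497]
ee_rot: [0.996, -0.089, 0.0, 0.0]
ft_force: [-0.5, -0.7, -0.1]
gripper_width: 0.0351
grip_force: 0.0
```

Request:
carry_out(
  commands=[
    {"hand":-0.2,"tx":0,"ty":0,"tz":20,"yaw":0},
    {"hand":-0.2,"tx":0,"ty":0,"tz":55,"yaw":0},
    {"hand":-0.2,"tx":-10,"ty":0,"tz":100,"yaw":0},
    {"hand":-0.2,"tx":-20,"ty":0,"tz":150,"yaw":0},
    {"hand":-0.2,"tx":-20,"ty":0,"tz":200,"yaw":0},
  ],
)

```text
clock: 27.7
tool_pos: [0.3968, -0.1868, 0.2502]
ee_rot: [0.996, -0.089, -0.001, -0.0]
ft_force: [1.1, -1.0, 0.4]
gripper_width: 0.0354
grip_force: 0.0
```

```bash
python3 - <<'E'
from h import *
s=r.sense();c=r.get_calibration("wrist"); im=r.grab_frame("wrist"); cv2.imwrite("pics/w19.png",im[:,:,::-1]); np.savez("w19.npz",**{k:np.array(v) for k,v in c.items()})
print(s["tool_pos"])
for b in blobs(im,(95,120,40),(125,255,255),100): print(b,ray(c,b[0],.048).round(4))
# reference vial cap
for b in blobs(im,(0,0,190),(180,45,255),60,(480,0,640,220)): print("white",b,ray(c,b[0],.062).round(4))
E
```

```text
[ 0.39682724 -0.18679128  0.25022583]
([319.0, 127.2], 365, [309, 116, 21, 23]) [ 0.4851 -0.2007  0.048 ]
([318.6, 202.2], 308, [309, 193, 20, 20]) [ 0.4157 -0.1876  0.048 ]
white ([576.6, 46.0], 645, [563, 31, 28, 31]) [ 0.5102 -0.4276  0.062 ]
white ([585.3, 173.8], 1158, [550, 136, 70, 75]) [ 0.4    -0.4374  0.062 ]
```

Both blues are in the rack, at (.485,-.2007) and (.4157,-.1876). Now I'll turn the carousel back.

Request:
carry_out(
  commands=[
    {"hand":-0.3,"tx":15,"ty":45,"tz":0,"yaw":0.07},
    {"hand":-0.3,"tx":30,"ty":90,"tz":0,"yaw":0.14},
    {"hand":-0.3,"tx":45,"ty":135,"tz":0,"yaw":0.21},
    {"hand":-0.3,"tx":60,"ty":180,"tz":0,"yaw":0.28},
    {"hand":-0.3,"tx":70,"ty":225,"tz":-10,"yaw":0.28},
  ],
)

```text
clock: 28.25
tool_pos: [0.4697, 0.0397, 0.2397]
ee_rot: [0.999, 0.052, 0.002, 0.0]
ft_force: [0.9, -0.5, -0.1]
gripper_width: 0.0306
grip_force: 0.0
```

Request:
carry_out(
  commands=[
    {"hand":-0.3,"tx":7,"ty":38,"tz":-30,"yaw":0},
    {"hand":-0.3,"tx":7,"ty":38,"tz":-75,"yaw":0},
    {"hand":-0.3,"tx":7,"ty":38,"tz":-115,"yaw":0},
    {"hand":-0.3,"tx":7,"ty":38,"tz":-115,"yaw":0},
    {"hand":-0.3,"tx":7,"ty":38,"tz":-115,"yaw":0},
  ],
)

```text
clock: 28.75
tool_pos: [0.4753, 0.0761, 0.124]
ee_rot: [0.999, 0.051, -0.001, -0.0]
ft_force: [-1.4, 0.1, 0.4]
gripper_width: 0.0305
grip_force: 0.0
```

```bash
cat >> h.py <<'E'
def pegrows(c,im,a,ax=(.542,.169)):
    p=np.array(ax)+.115*np.array([np.cos(np.radians(a)),np.sin(np.radians(a))]); g=cv2.cvtColor(im,cv2.COLOR_RGB2GRAY)
    u,v=proj(c,(*p,.072)).astype(int); print("peg",p.round(4),u,v,"foot",proj(c,(*p,.034)).round())
    for dv in(-10,-5,0,4): print(v+dv,g[v+dv,u-30:u+31:2].tolist())
E
python3 - <<'E'
from h import *
s=r.sense();c=r.get_calibration("wrist"); im=r.grab_frame("wrist"); cv2.imwrite("pics/w20.png",im[:,:,::-1]); np.savez("w20.npz",**{k:np.array(v) for k,v in c.items()})
print(s["tool_pos"]); pegrows(c,im,233.9)
for b in blobs(im,(5,150,120),(20,255,255),30): print("orange",b,ray(c,b[0],.047).round(4))
E
```

```text
[0.47528653 0.07607352 0.12404962]
peg [0.4742 0.0761] 321 274 foot [321. 255.]
264 [99, 102, 100, 103, 102, 99, 101, 99, 102, 101, 102, 92, 90, 95, 102, 110, 101, 93, 88, 61, 43, 65, 113, 122, 122, 121, 119, 119, 124, 123, 123]
269 [100, 101, 102, 100, 102, 103, 103, 103, 101, 100, 98, 100, 108, 109, 109, 111, 106, 106, 106, 88, 119, 119, 120, 121, 120, 121, 119, 121, 121, 123, 122]
274 [100, 102, 101, 102, 100, 99, 101, 100, 101, 99, 99, 99, 99, 103, 104, 104, 103, 104, 106, 118, 121, 122, 121, 120, 120, 122, 121, 119, 119, 120, 121]
278 [91, 102, 102, 103, 101, 101, 99, 101, 102, 98, 90, 50, 42, 75, 112, 110, 110, 119, 121, 120, 121, 120, 122, 123, 123, 120, 122, 122, 124, 123, 120]
```

Request:
carry_out(
  commands=[
    {"hand":-0.3,"tx":0,"ty":0,"tz":-40,"yaw":0},
    {"hand":-0.3,"tx":0,"ty":0,"tz":-51,"yaw":0},
    {"hand":-0.3,"tx":0,"ty":0,"tz":-51,"yaw":0},
    {"hand":-1,"tx":0,"ty":0,"tz":-51,"yaw":0},
    {"hand":-1,"tx":0,"ty":0,"tz":-51,"yaw":0},
  ],
  newtons=15,
)

```text
clock: 29.3
tool_pos: [0.4764, 0.076, 0.0742]
ee_rot: [0.999, 0.051, 0.001, -0.0]
ft_force: [-0.2, 0.2, -0.6]
gripper_width: 0.018
grip_force: 0.0
```

Request:
carry_out(
  commands=[
    {"hand":-1,"tx":0,"ty":0,"tz":0,"yaw":0},
    {"hand":-1,"tx":0,"ty":0,"tz":0,"yaw":0},
  ],
)

```text
clock: 29.5
tool_pos: [0.4765, 0.0763, 0.0738]
ee_rot: [0.999, 0.051, 0.001, -0.0]
ft_force: [-0.3, 0.0, 7.4]
gripper_width: 0.0096
grip_force: 15.0
```

```bash
python3 arc.py 233.7 141 15
```

```text
[[-10.0, 8.0], [-18.0, 17.0], [-26.0, 26.0], [-33.0, 37.0], [-38.0, 48.0]]
[[-4.0, 12.0], [-7.0, 24.0], [-9.0, 36.0], [-9.0, 48.0], [-8.0, 61.0]]
[[2.0, 12.0], [6.0, 24.0], [11.0, 35.0], [17.0, 46.0], [24.0, 56.0]]
```

Request:
carry_out(
  commands=[
    {"hand":-1,"tx":-10,"ty":8,"tz":0,"yaw":0},
    {"hand":-1,"tx":-18,"ty":17,"tz":0,"yaw":0},
    {"hand":-1,"tx":-26,"ty":26,"tz":0,"yaw":0},
    {"hand":-1,"tx":-33,"ty":37,"tz":0,"yaw":0},
    {"hand":-1,"tx":-38,"ty":48,"tz":0,"yaw":0},
  ],
)

```text
clock: 30.0
tool_pos: [0.4369, 0.1234, 0.0734]
ee_rot: [0.999, 0.05, -0.0, 0.001]
ft_force: [-3.7, -2.8, 9.2]
gripper_width: 0.0095
grip_force: 15.0
```

Request:
carry_out(
  commands=[
    {"hand":-1,"tx":-4,"ty":12,"tz":0,"yaw":0},
    {"hand":-1,"tx":-7,"ty":24,"tz":0,"yaw":0},
    {"hand":-1,"tx":-9,"ty":36,"tz":0,"yaw":0},
    {"hand":-1,"tx":-9,"ty":48,"tz":0,"yaw":0},
    {"hand":-1,"tx":-8,"ty":61,"tz":0,"yaw":0},
  ],
)

```text
clock: 30.5
tool_pos: [0.4291, 0.1849, 0.0732]
ee_rot: [0.999, 0.051, -0.0, 0.001]
ft_force: [-0.8, -1.6, 2.8]
gripper_width: 0.0096
grip_force: 15.0
```

Request:
carry_out(
  commands=[
    {"hand":-1,"tx":2,"ty":12,"tz":0,"yaw":0},
    {"hand":-1,"tx":6,"ty":24,"tz":0,"yaw":0},
    {"hand":-1,"tx":11,"ty":35,"tz":0,"yaw":0},
    {"hand":-1,"tx":17,"ty":46,"tz":0,"yaw":0},
    {"hand":-1,"tx":24,"ty":56,"tz":0,"yaw":0},
  ],
)

```text
clock: 31.0
tool_pos: [0.4539, 0.2418, 0.0729]
ee_rot: [0.999, 0.051, 0.0, -0.0]
ft_force: [-1.8, -0.3, 5.6]
gripper_width: 0.0094
grip_force: 15.0
```

Request:
carry_out(
  commands=[
    {"hand":-1,"tx":0,"ty":0,"tz":0,"yaw":0},
    {"hand":-1,"tx":0,"ty":0,"tz":0,"yaw":0},
    {"hand":-0.4,"tx":0,"ty":0,"tz":0,"yaw":0},
    {"hand":-0.4,"tx":0,"ty":0,"tz":0,"yaw":0},
    {"hand":-0.4,"tx":0,"ty":0,"tz":10,"yaw":0},
  ],
)

```text
clock: 31.5
tool_pos: [0.4526, 0.2397, 0.0818]
ee_rot: [0.999, 0.051, -0.001, 0.001]
ft_force: [0.2, -0.4, -0.2]
gripper_width: 0.0258
grip_force: 0.0
```

Request:
carry_out(
  commands=[
    {"hand":-0.3,"tx":0,"ty":0,"tz":45,"yaw":0},
    {"hand":-0.3,"tx":-10,"ty":-30,"tz":70,"yaw":0},
    {"hand":-0.3,"tx":-25,"ty":-75,"tz":70,"yaw":0},
    {"hand":-0.3,"tx":-30,"ty":-85,"tz":70,"yaw":0},
    {"hand":-0.3,"tx":-30,"ty":-85,"tz":70,"yaw":0},
  ],
)

```text
clock: 32.0
tool_pos: [0.4231, 0.1535, 0.1531]
ee_rot: [0.999, 0.049, 0.0, 0.001]
ft_force: [-0.8, 0.2, 0.5]
gripper_width: 0.0303
grip_force: 0.0
```

```bash
python3 - <<'E'
from h import *
s=r.sense();c=r.get_calibration("wrist"); im=r.grab_frame("wrist"); cv2.imwrite("pics/w21.png",im[:,:,::-1]); np.savez("w21.npz",**{k:np.array(v) for k,v in c.items()})
print(s["tool_pos"])
for col,lo,hi,z in(("orange",(5,150,120),(20,255,255),.047),("red",(0,180,120),(4,255,255),.024)):
  for b in blobs(im,lo,hi,30):
    w=ray(c,(b[2][0]+b[2][2]/2-.5,b[2][1]+b[2][3]/2-.5),z); print(col,b,w.round(4),np.degrees(np.arctan2(w[1]-.169,w[0]-.542))%360)
E
```

```text
[0.42308736 0.1535448  0.15305324]
orange ([361.5, 187.3], 2135, [336, 161, 54, 55]) [0.4696 0.1287 0.047 ] 209.1320987975829
red ([316.2, 272.6], 394, [300, 257, 34, 25]) [0.3978 0.1548 0.024 ] 185.6227607744896
```

Request:
carry_out(
  commands=[
    {"hand":-0.3,"tx":5,"ty":2,"tz":-20,"yaw":0},
    {"hand":-0.3,"tx":5,"ty":2,"tz":-60,"yaw":0},
    {"hand":-0.3,"tx":5,"ty":2,"tz":-79,"yaw":0},
    {"hand":-0.3,"tx":5,"ty":2,"tz":-79,"yaw":0},
    {"hand":-1,"tx":5,"ty":2,"tz":-79,"yaw":0},
  ],
)

```text
clock: 32.55
tool_pos: [0.4285, 0.1595, 0.0738]
ee_rot: [0.999, 0.052, -0.0, -0.001]
ft_force: [0.5, 0.6, 0.6]
gripper_width: 0.0257
grip_force: 0.0
```

Request:
carry_out(
  commands=[
    {"hand":-1,"tx":0,"ty":0,"tz":0,"yaw":0},
    {"hand":-1,"tx":0,"ty":0,"tz":0,"yaw":0},
    {"hand":-1,"tx":0,"ty":0,"tz":0,"yaw":0},
  ],
)

```text
clock: 32.85
tool_pos: [0.4292, 0.1582, 0.0747]
ee_rot: [0.999, 0.051, 0.001, -0.0]
ft_force: [0.0, 0.8, 4.2]
gripper_width: 0.0095
grip_force: 15.0
```

Request:
carry_out(
  commands=[
    {"hand":-1,"tx":-1,"ty":9,"tz":0,"yaw":0},
    {"hand":-1,"tx":-1,"ty":19,"tz":0,"yaw":0},
    {"hand":-1,"tx":0,"ty":28,"tz":0,"yaw":0},
    {"hand":-1,"tx":2,"ty":37,"tz":0,"yaw":0},
    {"hand":-1,"tx":4,"ty":46,"tz":0,"yaw":0},
  ],
)

```text
clock: 33.35
tool_pos: [0.433, 0.2043, 0.0744]
ee_rot: [0.999, 0.051, 0.001, 0.0]
ft_force: [-0.1, -1.3, 5.6]
gripper_width: 0.0097
grip_force: 15.0
```

Request:
carry_out(
  commands=[
    {"hand":-1,"tx":0,"ty":0,"tz":0,"yaw":0},
    {"hand":-1,"tx":0,"ty":0,"tz":0,"yaw":0},
    {"hand":-0.4,"tx":0,"ty":0,"tz":0,"yaw":0},
    {"hand":-0.4,"tx":0,"ty":0,"tz":0,"yaw":0},
    {"hand":-0.4,"tx":0,"ty":0,"tz":10,"yaw":0},
  ],
)

```text
clock: 33.85
tool_pos: [0.4315, 0.203, 0.083]
ee_rot: [0.999, 0.051, -0.001, 0.001]
ft_force: [-0.9, -0.4, 0.0]
gripper_width: 0.0258
grip_force: 0.0
```

Request:
carry_out(
  commands=[
    {"hand":-0.3,"tx":0,"ty":0,"tz":45,"yaw":0},
    {"hand":-0.3,"tx":-5,"ty":-20,"tz":85,"yaw":0},
    {"hand":-0.3,"tx":-10,"ty":-41,"tz":110,"yaw":0},
    {"hand":-0.3,"tx":-10,"ty":-41,"tz":110,"yaw":0},
    {"hand":-0.3,"tx":-10,"ty":-41,"tz":110,"yaw":0},
  ],
)

```text
clock: 34.35
tool_pos: [0.4227, 0.1623, 0.1942]
ee_rot: [0.999, 0.05, 0.001, 0.0]
ft_force: [-0.1, 0.4, 0.7]
gripper_width: 0.0304
grip_force: 0.0
```

```bash
cat >> h.py <<'E'
def orange():
    s=r.sense();c=r.get_calibration("wrist"); im=r.grab_frame("wrist"); print(s["tool_pos"].round(4))
    for col,lo,hi,z in(("orange",(5,150,120),(20,255,255),.047),("red",(0,180,120),(4,255,255),.024)):
      for b in blobs(im,lo,hi,60):
        w=ray(c,(b[2][0]+b[2][2]/2-.5,b[2][1]+b[2][3]/2-.5),z); print(col,b,w.round(4),(np.degrees(np.arctan2(w[1]-.169,w[0]-.542))%360).round(2))
    return c,im
E
python3 - <<'E'
from h import *
c,im=orange(); cv2.imwrite("pics/w22.png",im[:,:,::-1]); np.savez("w22.npz",**{k:np.array(v) for k,v in c.items()})
g=cv2.cvtColor(im,cv2.COLOR_RGB2GRAY)
# plinth front corners / hood for frame angle: rows of red arrow tip
m=cv2.inRange(cv2.cvtColor(im,cv2.COLOR_RGB2HSV),np.array((0,180,120)),np.array((4,255,255)))
ys,xs=np.nonzero(m); k=(xs>250)&(xs<400); y0=ys[k].min(); print("arrow tip",xs[k][ys[k]==y0].mean(),y0,ray(c,(xs[k][ys[k]==y0].mean(),y0),.024))
E
```

```text
[0.4227 0.1623 0.1942]
orange ([325.5, 191.7], 1587, [303, 170, 46, 46]) [0.4586 0.1624 0.047 ] 184.53
red ([326.8, 258.2], 317, [312, 245, 30, 21]) [0.3976 0.1549 0.024 ] 185.59
red ([13.4, 258.6], 192, [0, 251, 29, 15]) [0.3653 0.4469 0.024 ] 122.45
arrow tip 326.5 245 [0.40733303 0.15589008 0.024     ]
```

Request:
carry_out(
  commands=[
    {"hand":0.1,"tx":0,"ty":-30,"tz":35,"yaw":0},
    {"hand":0.1,"tx":0,"ty":-70,"tz":56,"yaw":0},
    {"hand":0.1,"tx":0,"ty":-118,"tz":60,"yaw":0},
    {"hand":0.1,"tx":0,"ty":-166,"tz":60,"yaw":0},
    {"hand":0.1,"tx":0,"ty":-214,"tz":60,"yaw":0},
  ],
)

```text
clock: 34.9
tool_pos: [0.4221, -0.0522, 0.2529]
ee_rot: [0.999, 0.052, -0.0, -0.0]
ft_force: [1.0, 0.0, -1.4]
gripper_width: 0.0483
grip_force: 0.0
```

Request:
carry_out(
  commands=[
    {"hand":0.1,"tx":0,"ty":-48,"tz":0,"yaw":0},
    {"hand":0.1,"tx":0,"ty":-96,"tz":0,"yaw":0},
    {"hand":0.1,"tx":0,"ty":-144,"tz":0,"yaw":0},
    {"hand":0.1,"tx":0,"ty":-192,"tz":0,"yaw":0},
    {"hand":0.1,"tx":0,"ty":-240,"tz":0,"yaw":0},
  ],
)

```text
clock: 35.4
tool_pos: [0.4224, -0.2922, 0.2521]
ee_rot: [0.999, 0.052, -0.001, -0.001]
ft_force: [0.1, 0.5, 0.4]
gripper_width: 0.0485
grip_force: 0.0
```

Request:
carry_out(
  commands=[
    {"hand":0.1,"tx":20,"ty":-45,"tz":0,"yaw":0},
    {"hand":0.1,"tx":40,"ty":-90,"tz":0,"yaw":0},
    {"hand":0.1,"tx":40,"ty":-135,"tz":0,"yaw":0},
    {"hand":0.1,"tx":40,"ty":-135,"tz":0,"yaw":0},
    {"hand":0.1,"tx":40,"ty":-135,"tz":0,"yaw":0},
  ],
)

```text
clock: 35.9
tool_pos: [0.4625, -0.4258, 0.2508]
ee_rot: [0.999, 0.051, -0.001, -0.002]
ft_force: [1.2, 0.7, -0.5]
gripper_width: 0.0482
grip_force: 0.0
```

```bash
python3 - <<'E'
from h import *
s=r.sense();c=r.get_calibration("wrist"); im=r.grab_frame("wrist"); cv2.imwrite("pics/w23.png",im[:,:,::-1]); np.savez("w23.npz",**{k:np.array(v) for k,v in c.items()})
print(s["tool_pos"],proj(c,(.5102,-.4277,.062)))
for b in blobs(im,(0,0,175),(180,50,255),150): print("white",b,ray(c,(b[2][0]+b[2][2]/2-.5,b[2][1]+b[2][3]/2-.5),.062).round(4))
for b in blobs(im,(95,120,40),(125,255,255),300): print("blue",b,ray(c,b[0],.104).round(4))
E
```

```text
[ 0.46248408 -0.42581369  0.25084205] [329.30213627 173.65056621]
white ([599.6, 20.5], 1343, [576, 0, 43, 45]) [ 0.6566 -0.6365  0.062 ]
white ([634.3, 22.1], 210, [623, 0, 17, 48]) [ 0.6584 -0.665   0.062 ]
white ([108.6, 192.7], 4076, [77, 109, 60, 179]) [ 0.4659 -0.2189  0.062 ]
white ([354.6, 282.7], 1143, [328, 248, 50, 62]) [ 0.4086 -0.4623  0.062 ]
white ([517.3, 277.5], 207, [511, 265, 14, 28]) [ 0.4258 -0.6284  0.062 ]
white ([421.7, 304.4], 198, [415, 289, 15, 31]) [ 0.388  -0.5374  0.062 ]
blue ([419.1, 46.5], 2846, [390, 15, 59, 64]) [ 0.6123 -0.4829  0.104 ]
blue ([97.3, 174.0], 416, [85, 164, 26, 21]) [ 0.4937 -0.2383  0.104 ]
blue ([89.5, 240.8], 367, [78, 232, 24, 20]) [ 0.4358 -0.2275  0.104 ]
```

View pics/w23.png

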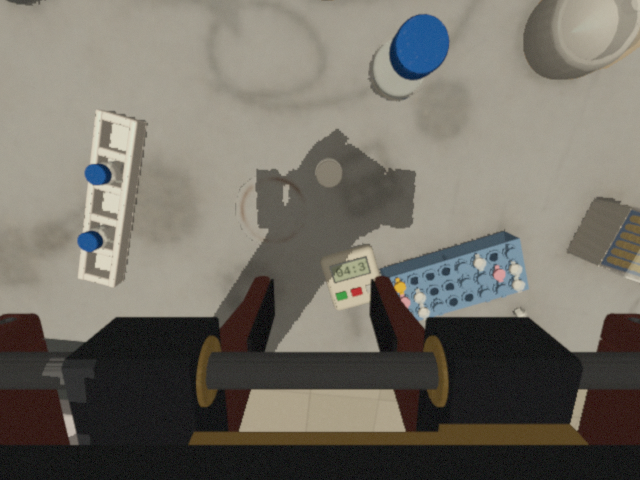

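The reference vial cap is at (329,172), in the shadow; the rack is at left with both blue vials upright at (97,174) and (90,241). Timer and bottle are clear of the gripper.

Request:
carry_out(
  commands=[
    {"hand":0.1,"tx":25,"ty":-1,"tz":-30,"yaw":0},
    {"hand":0.1,"tx":48,"ty":-2,"tz":-70,"yaw":0},
    {"hand":0.1,"tx":48,"ty":-2,"tz":-115,"yaw":0},
    {"hand":0.1,"tx":48,"ty":-2,"tz":-150,"yaw":0},
    {"hand":0.1,"tx":48,"ty":-2,"tz":-150,"yaw":0},
  ],
  newtons=15,
)

```text
clock: 36.45
tool_pos: [0.5083, -0.424, 0.0982]
ee_rot: [0.999, 0.053, -0.004, -0.003]
ft_force: [0.0, -0.2, -0.6]
gripper_width: 0.0486
grip_force: 0.0
```

```bash
python3 - <<'E'
from h import *
s=r.sense();c=r.get_calibration("wrist"); im=r.grab_frame("wrist"); cv2.imwrite("pics/w24.png",im[:,:,::-1]); np.savez("w24.npz",**{k:np.array(v) for k,v in c.items()})
print(s["tool_pos"],s["gripper_width"],proj(c,(.511,-.4275,.062)),proj(c,(.511,-.4275,.047)))
g=cv2.cvtColor(im,cv2.COLOR_RGB2GRAY)
u,v=proj(c,(.511,-.4275,.062)).astype(int)
print([(x,int(g[v-5,x])) for x in range(u-40,u+41,3)]);print([(y,int(g[y,u])) for y in range(v-40,v+35,3)])
E
```

```text
[ 0.50832759 -0.42398093  0.09818819] 0.04858437962899225 [328.56437485 278.97054255] [328.27004873 269.41874278]
[(288, 99), (291, 98), (294, 99), (297, 98), (300, 97), (303, 97), (306, 112), (309, 134), (312, 134), (315, 137), (318, 136), (321, 134), (324, 135), (327, 136), (330, 135), (333, 134), (336, 135), (339, 134), (342, 136), (345, 132), (348, 124), (351, 87), (354, 84), (357, 86), (360, 87), (363, 86), (366, 86)]
[(238, 113), (241, 114), (244, 115), (247, 141), (250, 153), (253, 121), (256, 116), (259, 124), (262, 135), (265, 134), (268, 136), (271, 135), (274, 137), (277, 136), (280, 137), (283, 137), (286, 135), (289, 135), (292, 135), (295, 131), (298, 132), (301, 109), (304, 100), (307, 99), (310, 101)]
```

Request:
carry_out(
  commands=[
    {"hand":0.1,"tx":0,"ty":0,"tz":-30,"yaw":0},
    {"hand":0.1,"tx":0,"ty":0,"tz":-55,"yaw":0},
    {"hand":0.1,"tx":0,"ty":0,"tz":-55,"yaw":0},
    {"hand":-1,"tx":0,"ty":0,"tz":-55,"yaw":0},
    {"hand":-1,"tx":0,"ty":0,"tz":-55,"yaw":0},
  ],
  newtons=15,
)

```text
clock: 37.0
tool_pos: [0.5119, -0.4288, 0.0515]
ee_rot: [0.999, 0.051, 0.001, 0.001]
ft_force: [0.4, -1.7, 0.0]
gripper_width: 0.0359
grip_force: 0.0
```

Request:
carry_out(
  commands=[
    {"hand":-1,"tx":0,"ty":0,"tz":0,"yaw":0},
    {"hand":-1,"tx":0,"ty":0,"tz":0,"yaw":0},
    {"hand":-1,"tx":0,"ty":0,"tz":0,"yaw":0},
  ],
)

```text
clock: 37.3
tool_pos: [0.5115, -0.4288, 0.0506]
ee_rot: [0.999, 0.051, 0.001, 0.001]
ft_force: [-0.5, 1.6, 7.6]
gripper_width: 0.0267
grip_force: 14.9
```

Request:
carry_out(
  commands=[
    {"hand":-1,"tx":0,"ty":0,"tz":10,"yaw":0},
    {"hand":-1,"tx":0,"ty":0,"tz":40,"yaw":0},
    {"hand":-1,"tx":-20,"ty":20,"tz":80,"yaw":0},
    {"hand":-1,"tx":-40,"ty":50,"tz":120,"yaw":0},
    {"hand":-1,"tx":-50,"ty":90,"tz":150,"yaw":0},
  ],
)

```text
clock: 37.8
tool_pos: [0.46, -0.3428, 0.1983]
ee_rot: [0.999, 0.049, 0.0, 0.001]
ft_force: [1.6, 0.4, 0.4]
gripper_width: 0.0266
grip_force: 14.9
```

Request:
carry_out(
  commands=[
    {"hand":-1,"tx":0,"ty":45,"tz":0,"yaw":0},
    {"hand":-1,"tx":0,"ty":93,"tz":0,"yaw":0},
    {"hand":-1,"tx":0,"ty":141,"tz":0,"yaw":0},
    {"hand":-1,"tx":0,"ty":189,"tz":0,"yaw":0},
    {"hand":-1,"tx":0,"ty":237,"tz":0,"yaw":0},
  ],
)

```text
clock: 38.3
tool_pos: [0.4611, -0.1031, 0.1968]
ee_rot: [0.999, 0.051, 0.001, 0.001]
ft_force: [0.5, 0.1, 0.2]
gripper_width: 0.0269
grip_force: 14.9
```

Request:
carry_out(
  commands=[
    {"hand":-1,"tx":-40,"ty":45,"tz":10,"yaw":0},
    {"hand":-1,"tx":-60,"ty":90,"tz":20,"yaw":0},
    {"hand":-1,"tx":-60,"ty":138,"tz":20,"yaw":0},
    {"hand":-1,"tx":-60,"ty":186,"tz":20,"yaw":0},
    {"hand":-1,"tx":-60,"ty":234,"tz":20,"yaw":0},
  ],
)

```text
clock: 38.8
tool_pos: [0.401, 0.127, 0.2171]
ee_rot: [0.999, 0.05, 0.001, 0.001]
ft_force: [1.0, -0.9, -1.1]
gripper_width: 0.0267
grip_force: 14.9
```

Request:
carry_out(
  commands=[
    {"hand":-1,"tx":0,"ty":33,"tz":0,"yaw":0},
    {"hand":-1,"tx":0,"ty":33,"tz":0,"yaw":0},
    {"hand":-1,"tx":0,"ty":33,"tz":0,"yaw":0},
  ],
)

```text
clock: 39.1
tool_pos: [0.4011, 0.1588, 0.2161]
ee_rot: [0.999, 0.052, 0.0, 0.0]
ft_force: [-0.1, -0.6, -0.4]
gripper_width: 0.027
grip_force: 14.9
```

```bash
python3 - <<'E'
from h import *
c,im=orange(); s=r.sense(); cv2.imwrite("pics/w25.png",im[:,:,::-1]); np.savez("w25.npz",**{k:np.array(v) for k,v in c.items()})
z=s["tool_pos"][2]; print(s["gripper_width"],"cap expected",proj(c,(*s["tool_pos"][:2],z+.0114)))
g=cv2.cvtColor(im,cv2.COLOR_RGB2GRAY); u,v=proj(c,(*s["tool_pos"][:2],z+.0114)).astype(int)
print([(x,int(g[v,x])) for x in range(u-36,u+37,3)]);print([(y,int(g[y,u])) for y in range(v-75,v+36,3)])
E
```

```text
[0.4011 0.1588 0.2161]
orange ([324.2, 163.9], 1481, [303, 142, 44, 45]) [0.4585 0.162  0.047 ] 184.81
red ([325.0, 229.7], 276, [311, 216, 29, 21]) [0.3984 0.1549 0.024 ] 185.62
red ([29.6, 231.3], 114, [19, 225, 22, 13]) [0.3631 0.4439 0.024 ] 123.05
0.02681067223219241 cap expected [323.50257464 326.49029416]
[(287, 19), (290, 19), (293, 55), (296, 120), (299, 123), (302, 123), (305, 123), (308, 126), (311, 125), (314, 124), (317, 123), (320, 124), (323, 124), (326, 122), (329, 123), (332, 122), (335, 125), (338, 123), (341, 126), (344, 123), (347, 120), (350, 119), (353, 56), (356, 21), (359, 15)]
[(251, 155), (254, 158), (257, 131), (260, 124), (263, 122), (266, 128), (269, 123), (272, 128), (275, 128), (278, 129), (281, 140), (284, 162), (287, 163), (290, 128), (293, 107), (296, 108), (299, 106), (302, 112), (305, 120), (308, 123), (311, 123), (314, 125), (317, 123), (320, 120), (323, 124), (326, 124), (329, 123), (332, 121), (335, 125), (338, 123), (341, 121), (344, 124), (347, 123), (350, 121), (353, 43), (356, 42), (359, 49)]
```

Request:
carry_out(
  commands=[
    {"hand":-1,"tx":30,"ty":2,"tz":-20,"yaw":0},
    {"hand":-1,"tx":58,"ty":3,"tz":-50,"yaw":0},
    {"hand":-1,"tx":58,"ty":3,"tz":-85,"yaw":0},
    {"hand":-1,"tx":58,"ty":3,"tz":-106,"yaw":0},
    {"hand":-1,"tx":58,"ty":3,"tz":-106,"yaw":0},
  ],
)

```text
clock: 39.65
tool_pos: [0.4579, 0.1587, 0.1073]
ee_rot: [0.999, 0.05, -0.003, 0.001]
ft_force: [-0.2, -0.3, -0.4]
gripper_width: 0.027
grip_force: 14.9
```

Request:
carry_out(
  commands=[
    {"hand":-1,"tx":0,"ty":0,"tz":0,"yaw":0},
    {"hand":-1,"tx":0,"ty":0,"tz":0,"yaw":0},
    {"hand":-1,"tx":0,"ty":0,"tz":0,"yaw":0},
  ],
)

```text
clock: 39.95
tool_pos: [0.4602, 0.1614, 0.1113]
ee_rot: [0.999, 0.051, 0.001, -0.0]
ft_force: [-0.0, 0.4, 0.4]
gripper_width: 0.0269
grip_force: 14.9
```

```bash
python3 - <<'E'
from h import *
c,im=orange(); s=r.sense(); cv2.imwrite("pics/w26.png",im[:,:,::-1]); np.savez("w26.npz",**{k:np.array(v) for k,v in c.items()})
t=s["tool_pos"]; z=t[2]; d=np.array([.9946,.104])
print("far bottom edge if upright",proj(c,(*(t[:2]+.0135*d),z-.0506)))
ctr=np.array([.4585,.162])
print("collar far rim outer/inner exp",proj(c,(*(ctr+.0195*d),.047)),proj(c,(*(ctr+.0165*d),.047)))
u=323
print([(y,im[y,u].tolist()) for y in range(200,290,3)])
m=cv2.inRange(cv2.cvtColor(im,cv2.COLOR_RGB2HSV),np.array((5,150,90)),np.array((20,255,255))); ys,xs=np.nonzero(m); print(xs.min(),xs.max(),ys.min(),ys.max())
E
```

```text
[0.4602 0.1614 0.1113]
orange ([319.4, 253.6], 1344, [289, 236, 62, 47]) [0.465  0.1629 0.047 ] 184.51
far bottom edge if upright [320.95488383 252.29282631]
collar far rim outer/inner exp [319.81007126 238.90690617] [319.8302671  243.63689447]
[(200, [107, 107, 98]), (203, [105, 106, 99]), (206, [106, 106, 99]), (209, [107, 106, 101]), (212, [106, 108, 98]), (215, [107, 108, 101]), (218, [104, 105, 98]), (221, [103, 105, 97]), (224, [105, 107, 99]), (227, [105, 105, 98]), (230, [107, 109, 101]), (233, [105, 105, 99]), (236, [123, 63, 20]), (239, [124, 63, 16]), (242, [147, 78, 27]), (245, [140, 71, 23]), (248, [145, 75, 29]), (251, [144, 74, 23]), (254, [145, 75, 26]), (257, [130, 98, 72]), (260, [130, 107, 83]), (263, [130, 105, 83]), (266, [131, 109, 84]), (269, [131, 107, 83]), (272, [133, 111, 87]), (275, [134, 111, 85]), (278, [132, 110, 84]), (281, [146, 119, 95]), (284, [173, 151, 125]), (287, [167, 148, 124])]
133 529 236 443
```

Request:
carry_out(
  commands=[
    {"hand":-1,"tx":1,"ty":0.5,"tz":-6,"yaw":0},
    {"hand":-1,"tx":1,"ty":0.5,"tz":-12,"yaw":0},
    {"hand":-1,"tx":1,"ty":0.5,"tz":-17,"yaw":0},
    {"hand":-1,"tx":1,"ty":0.5,"tz":-20,"yaw":0},
    {"hand":-1,"tx":1,"ty":0.5,"tz":-20,"yaw":0},
  ],
)

```text
clock: 40.5
tool_pos: [0.4599, 0.162, 0.0892]
ee_rot: [0.999, 0.051, -0.001, 0.0]
ft_force: [-0.3, 0.3, 0.1]
gripper_width: 0.0268
grip_force: 14.9
```

Request:
carry_out(
  commands=[
    {"hand":-1,"tx":0,"ty":0,"tz":0,"yaw":0},
  ],
)

```text
clock: 40.6
tool_pos: [0.4603, 0.1621, 0.0897]
ee_rot: [0.999, 0.051, -0.0, -0.0]
ft_force: [0.7, -0.8, 0.0]
gripper_width: 0.027
grip_force: 14.9
```

Request:
carry_out(
  commands=[
    {"hand":-1,"tx":0,"ty":0,"tz":-4,"yaw":0},
    {"hand":-1,"tx":0,"ty":0,"tz":-6,"yaw":0},
    {"hand":-1,"tx":0,"ty":0,"tz":-6,"yaw":0},
    {"hand":-1,"tx":0,"ty":0,"tz":-6,"yaw":0},
  ],
)

```text
clock: 41.0
tool_pos: [0.4603, 0.162, 0.0838]
ee_rot: [0.999, 0.051, -0.0, 0.0]
ft_force: [0.3, -0.5, -1.3]
gripper_width: 0.0264
grip_force: 14.9
```

Request:
carry_out(
  commands=[
    {"hand":-1,"tx":0,"ty":0,"tz":0,"yaw":0},
    {"hand":-0.05,"tx":0,"ty":0,"tz":0,"yaw":0},
    {"hand":-0.05,"tx":0,"ty":0,"tz":0,"yaw":0},
    {"hand":-0.05,"tx":0,"ty":0,"tz":0,"yaw":0},
    {"hand":-0.05,"tx":0,"ty":0,"tz":0,"yaw":0},
  ],
)

```text
clock: 41.5
tool_pos: [0.4604, 0.162, 0.0839]
ee_rot: [0.999, 0.051, 0.0, 0.0]
ft_force: [0.1, 0.2, 0.3]
gripper_width: 0.0416
grip_force: 0.0
```

Request:
carry_out(
  commands=[
    {"hand":-0.05,"tx":0,"ty":0,"tz":15,"yaw":0},
    {"hand":-0.05,"tx":0,"ty":0,"tz":50,"yaw":0},
    {"hand":-0.05,"tx":-10,"ty":0,"tz":90,"yaw":0},
    {"hand":-0.05,"tx":-30,"ty":0,"tz":120,"yaw":0},
    {"hand":-0.05,"tx":-40,"ty":0,"tz":120,"yaw":0},
  ],
)

```text
clock: 42.0
tool_pos: [0.4209, 0.1635, 0.2081]
ee_rot: [0.999, 0.051, 0.003, -0.0]
ft_force: [1.1, -0.7, -0.1]
gripper_width: 0.0415
grip_force: 0.0
```

Request:
carry_out(
  commands=[
    {"hand":-0.05,"tx":0,"ty":0,"tz":0,"yaw":0},
    {"hand":-0.05,"tx":0,"ty":0,"tz":0,"yaw":0},
  ],
)

```text
clock: 42.2
tool_pos: [0.4204, 0.1615, 0.2035]
ee_rot: [0.999, 0.051, -0.0, 0.0]
ft_force: [0.5, 0.3, -0.5]
gripper_width: 0.0419
grip_force: 0.0
```

```bash
python3 - <<'E'
from h import *
c,im=orange(); cv2.imwrite("pics/w27.png",im[:,:,::-1]); np.savez("w27.npz",**{k:np.array(v) for k,v in c.items()})
p=proj(c,(.4595,.162,.094)); u,v=p.astype(int); print("cap expected",p)
g=im.astype(int)
print([(x,g[v,x].tolist()) for x in range(u-36,u+37,4)]);print([(y,g[y,u].tolist()) for y in range(v-60,v+45,4)])
E
```

```text
[0.4204 0.1615 0.2035]
orange ([324.8, 179.0], 433, [303, 166, 45, 38]) [0.4615 0.1625 0.047 ] 184.64
red ([325.9, 252.4], 290, [312, 239, 29, 21]) [0.3981 0.1546 0.024 ] 185.7
red ([18.8, 252.3], 193, [2, 245, 34, 16]) [0.3644 0.4492 0.024 ] 122.36
cap expected [325.97655709 194.24574855]
[(289, [92, 93, 86]), (293, [100, 101, 94]), (297, [98, 97, 89]), (301, [99, 99, 91]), (305, [138, 73, 30]), (309, [128, 118, 101]), (313, [132, 124, 112]), (317, [130, 124, 109]), (321, [131, 126, 111]), (325, [132, 126, 111]), (329, [132, 126, 109]), (333, [131, 124, 109]), (337, [132, 125, 110]), (341, [124, 116, 101]), (345, [137, 73, 31]), (349, [97, 97, 91]), (353, [96, 97, 89]), (357, [97, 97, 89]), (361, [96, 98, 90])]
[(134, [187, 186, 175]), (138, [188, 187, 176]), (142, [186, 187, 174]), (146, [186, 185, 175]), (150, [188, 187, 176]), (154, [189, 186, 175]), (158, [164, 165, 151]), (162, [101, 100, 94]), (166, [130, 67, 25]), (170, [135, 79, 39]), (174, [138, 117, 94]), (178, [120, 114, 99]), (182, [131, 125, 109]), (186, [135, 128, 112]), (190, [134, 126, 111]), (194, [132, 126, 111]), (198, [131, 125, 110]), (202, [130, 123, 108]), (206, [130, 122, 109]), (210, [129, 120, 108]), (214, [97, 97, 92]), (218, [98, 99, 93]), (222, [96, 96, 90]), (226, [95, 96, 89]), (230, [64, 66, 64]), (234, [89, 85, 77]), (238, [117, 63, 54])]
```

The reference vial is upright in the orange bay. Now the reader knob, left at about (.383,.395).

Request:
carry_out(
  commands=[
    {"hand":-0.1,"tx":-10,"ty":30,"tz":30,"yaw":0},
    {"hand":-0.1,"tx":-20,"ty":75,"tz":45,"yaw":0},
    {"hand":-0.1,"tx":-30,"ty":122,"tz":45,"yaw":0},
    {"hand":-0.1,"tx":-36,"ty":170,"tz":45,"yaw":0},
    {"hand":-0.1,"tx":-38,"ty":218,"tz":45,"yaw":0},
  ],
)

```text
clock: 42.75
tool_pos: [0.3822, 0.3816, 0.2477]
ee_rot: [0.999, 0.05, -0.001, 0.0]
ft_force: [1.1, -0.3, 0.8]
gripper_width: 0.0395
grip_force: 0.0
```

Request:
carry_out(
  commands=[
    {"hand":-0.1,"tx":0,"ty":16,"tz":0,"yaw":0},
    {"hand":-0.1,"tx":0,"ty":16,"tz":-10,"yaw":0},
    {"hand":-0.1,"tx":0,"ty":16,"tz":-10,"yaw":0},
    {"hand":-0.1,"tx":0,"ty":16,"tz":-10,"yaw":0},
  ],
)

```text
clock: 43.15
tool_pos: [0.3828, 0.3943, 0.2376]
ee_rot: [0.999, 0.05, -0.001, 0.001]
ft_force: [0.8, 0.3, 0.8]
gripper_width: 0.0398
grip_force: 0.0
```

```bash
python3 - <<'E'
from h import *
s=r.sense();c=r.get_calibration("wrist"); im=r.grab_frame("wrist"); cv2.imwrite("pics/w28.png",im[:,:,::-1])
p=proj(c,(.3826,.3952,.181)); print(s["tool_pos"],p); g=cv2.cvtColor(im,cv2.COLOR_RGB2GRAY); u,v=p.astype(int)
for dv in(-20,-10,-4,0,5,10): print(v+dv,g[v+dv,u-30:u+31:2].tolist())
E
```

```text
[0.38278895 0.39432815 0.23759993] [319.54229712 270.47834515]
250 [140, 123, 126, 129, 127, 125, 125, 127, 125, 110, 38, 32, 36, 33, 36, 38, 37, 41, 42, 113, 124, 127, 127, 124, 127, 128, 124, 127, 131, 165, 166]
260 [171, 144, 126, 125, 126, 126, 128, 125, 122, 58, 31, 34, 42, 52, 49, 46, 44, 38, 42, 66, 123, 126, 126, 125, 125, 123, 125, 156, 213, 217, 214]
266 [170, 168, 159, 136, 126, 124, 127, 124, 109, 46, 47, 50, 43, 42, 46, 43, 44, 48, 45, 56, 123, 126, 123, 121, 124, 129, 160, 165, 164, 164, 165]
270 [170, 168, 165, 162, 148, 128, 122, 123, 93, 43, 44, 44, 46, 42, 42, 43, 48, 42, 42, 70, 124, 125, 126, 131, 148, 166, 164, 168, 167, 169, 171]
275 [169, 172, 165, 163, 159, 161, 160, 160, 149, 104, 47, 46, 48, 40, 46, 42, 46, 46, 86, 135, 153, 170, 170, 168, 170, 170, 171, 170, 170, 171, 171]
280 [172, 169, 171, 167, 164, 163, 162, 160, 163, 163, 162, 164, 164, 156, 149, 160, 168, 170, 173, 172, 172, 172, 172, 172, 172, 173, 174, 170, 170, 172, 170]
```

Request:
carry_out(
  commands=[
    {"hand":-0.1,"tx":0,"ty":1,"tz":-30,"yaw":0},
    {"hand":-0.1,"tx":0,"ty":1,"tz":-62,"yaw":0},
    {"hand":-0.1,"tx":0,"ty":1,"tz":-62,"yaw":0},
    {"hand":-1,"tx":0,"ty":1,"tz":-62,"yaw":0},
    {"hand":-1,"tx":0,"ty":1,"tz":-62,"yaw":0},
  ],
  newtons=12,
)

```text
clock: 43.7
tool_pos: [0.3831, 0.3974, 0.1786]
ee_rot: [0.999, 0.051, 0.001, -0.001]
ft_force: [0.6, 0.8, 0.2]
gripper_width: 0.0271
grip_force: 0.0
```

Request:
carry_out(
  commands=[
    {"hand":-1,"tx":0,"ty":0,"tz":0,"yaw":0},
    {"hand":-1,"tx":0,"ty":0,"tz":0,"yaw":0},
    {"hand":-1,"tx":0,"ty":0,"tz":0,"yaw":0},
  ],
)

```text
clock: 44.0
tool_pos: [0.3829, 0.3976, 0.1781]
ee_rot: [0.999, 0.051, 0.001, -0.001]
ft_force: [0.0, -0.2, 7.7]
gripper_width: 0.0135
grip_force: 12.0
```

Request:
carry_out(
  commands=[
    {"hand":-1,"tx":-5,"ty":-22,"tz":0,"yaw":0},
    {"hand":-1,"tx":-7,"ty":-45,"tz":0,"yaw":0},
    {"hand":-1,"tx":-7,"ty":-68,"tz":0,"yaw":0},
    {"hand":-1,"tx":-5,"ty":-91,"tz":0,"yaw":0},
    {"hand":-1,"tx":-1,"ty":-113,"tz":0,"yaw":0},
  ],
)

```text
clock: 44.5
tool_pos: [0.3815, 0.2843, 0.1779]
ee_rot: [0.999, 0.052, 0.001, -0.001]
ft_force: [-0.0, -0.1, 5.8]
gripper_width: 0.0135
grip_force: 12.0
```

Request:
carry_out(
  commands=[
    {"hand":-1,"tx":6,"ty":-22,"tz":0,"yaw":0},
    {"hand":-1,"tx":15,"ty":-43,"tz":0,"yaw":0},
    {"hand":-1,"tx":26,"ty":-63,"tz":0,"yaw":0},
    {"hand":-1,"tx":39,"ty":-82,"tz":0,"yaw":0},
    {"hand":-1,"tx":53,"ty":-100,"tz":0,"yaw":0},
  ],
)

```text
clock: 45.0
tool_pos: [0.4352, 0.1839, 0.1779]
ee_rot: [0.999, 0.051, 0.001, -0.0]
ft_force: [1.5, 4.1, 2.6]
gripper_width: 0.0138
grip_force: 12.0
```

Request:
carry_out(
  commands=[
    {"hand":-1,"tx":8,"ty":-8,"tz":0,"yaw":0},
    {"hand":-1,"tx":16,"ty":-16,"tz":0,"yaw":0},
    {"hand":-1,"tx":24,"ty":-23,"tz":0,"yaw":0},
    {"hand":-1,"tx":24,"ty":-23,"tz":0,"yaw":0},
    {"hand":-1,"tx":24,"ty":-23,"tz":0,"yaw":0},
  ],
)

```text
clock: 45.5
tool_pos: [0.4594, 0.1612, 0.1778]
ee_rot: [0.999, 0.051, 0.001, -0.0]
ft_force: [-1.0, -0.1, 6.6]
gripper_width: 0.0135
grip_force: 12.0
```

Request:
carry_out(
  commands=[
    {"hand":-1,"tx":0,"ty":0,"tz":0,"yaw":0},
    {"hand":-0.3,"tx":0,"ty":0,"tz":0,"yaw":0},
    {"hand":-0.3,"tx":0,"ty":0,"tz":0,"yaw":0},
    {"hand":-0.3,"tx":0,"ty":0,"tz":0,"yaw":0},
    {"hand":-0.3,"tx":0,"ty":0,"tz":5,"yaw":0},
  ],
)

```text
clock: 46.0
tool_pos: [0.4579, 0.1609, 0.1814]
ee_rot: [0.999, 0.051, -0.001, 0.0]
ft_force: [0.7, 0.0, -0.4]
gripper_width: 0.0307
grip_force: 0.0
```

Request:
carry_out(
  commands=[
    {"hand":-0.3,"tx":0,"ty":0,"tz":30,"yaw":0},
    {"hand":-0.3,"tx":0,"ty":0,"tz":70,"yaw":0},
    {"hand":-0.3,"tx":-30,"ty":0,"tz":110,"yaw":0},
    {"hand":-0.3,"tx":-60,"ty":0,"tz":130,"yaw":0},
    {"hand":-0.3,"tx":-60,"ty":0,"tz":130,"yaw":0},
  ],
)

```text
clock: 46.5
tool_pos: [0.3966, 0.1626, 0.3149]
ee_rot: [0.999, 0.052, 0.003, 0.001]
ft_force: [-0.2, 0.6, -1.3]
gripper_width: 0.0311
grip_force: 0.0
```

```bash
python3 - <<'E'
from h import *
c,im=orange(); cv2.imwrite("pics/w29.png",im[:,:,::-1])
p=proj(c,(.460,.160,.181)); u,v=p.astype(int); g=cv2.cvtColor(im,cv2.COLOR_RGB2GRAY); print("knob exp",p)
print(g[v,u-30:u+31:2].tolist()); print(g[v-30:v+31:2,u].tolist())
for n in("scene","top"):
  t=r.grab_frame(n); cv2.imwrite(f"pics/{n}9.png",t[:,:,::-1]); k=r.get_calibration(n)
  if n=="scene": cv2.imwrite("pics/s9c.png",cv2.resize(t[205:400,125:430,::-1],None,fx=2.6,fy=2.6,interpolation=cv2.INTER_CUBIC))
  for col,lo,hi,z in(("blue",(95,120,60),(125,255,255),.048),("red",(0,180,120),(4,255,255),.11)):
    for b in blobs(t,lo,hi,8,(190,150,480,310) if n=="top" else (125,190,500,400)): print(n,col,b,ray(k,b[0],z).round(4))
E
```

```text
[0.3966 0.1626 0.3149]
red ([326.6, 208.4], 71, [318, 201, 16, 14]) [0.3971 0.157  0.024 ] 184.73
red ([85.7, 209.7], 147, [70, 204, 32, 13]) [0.3626 0.4563 0.024 ] 121.99
knob exp [332.88626755 160.01327663]
[183, 182, 182, 146, 191, 204, 205, 206, 205, 206, 183, 83, 99, 103, 102, 102, 80, 40, 39, 65, 112, 111, 111, 112, 109, 100, 93, 96, 94, 95, 93]
[180, 181, 180, 161, 180, 187, 201, 203, 204, 203, 134, 87, 83, 97, 99, 102, 84, 42, 36, 38, 77, 108, 111, 111, 111, 108, 99, 95, 92, 95, 81]
scene blue ([379.1, 244.9], 45, [376, 242, 8, 7]) [ 0.4801 -0.1941  0.048 ]
scene blue ([396.6, 260.0], 50, [393, 257, 8, 7]) [ 0.4107 -0.1811  0.048 ]
scene red ([269.2, 294.5], 27, [260, 290, 18, 7]) [0.4637 0.1551 0.11  ]
scene red ([292.5, 342.3], 68, [288, 339, 12, 10]) [0.3345 0.1978 0.11  ]
top blue ([465.6, 204.7], 114, [460, 199, 12, 12]) [ 0.6266 -0.5006  0.048 ]
top blue ([375.7, 246.0], 26, [373, 244, 6, 5]) [ 0.485  -0.2014  0.048 ]
top blue ([371.9, 267.1], 22, [370, 265, 5, 5]) [ 0.4159 -0.1886  0.048 ]
```

```bash
python3 -c "
from workcell import r
print(r.sign_off())"
```

```text
the job is handed in; nothing more can be done
None
```

I handed the job in at about 47 s of the 210 s allowed: both blue-capped vials (only two were present) stand in the rack, the reference vial is upright in the orange bay about 1–2 mm off the index mark, and the lens is back over it, within about 2 mm by my measurements; the sign-off returned no verdict.

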